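# Set a carving board on the sloped rest

## Task

Take the gouge off the carving board and lay it in the free place of the raised tool rest, beside the chisel and pointing the same way. Then set the board, carved face up, flat on the sloped carving rest with one long edge along the ledge, about 3 cm short of the end stop, and slide it along the ledge until it is snug against both the ledge and the end stop. Leave the chisel, mallet, tin and sharpening stone where they are.

Things in the scene. Friction and masses are not known exactly. Their poses are not given: they have to be found in the camera images.
- board: carving board, a pale wooden bar 170 x 50 x 28 mm (x length, y width, z thickness) with a dark lozenge pattern on its upper face, 0.12 to 0.25 kg. Starts lying flat on the bench, pattern up, with the gouge on top. Origin: centre of its underside; z out of the carved face. Its two ends are alike
- gouge: carving gouge lying on the board, edge at +x. Brown wooden handle 28 mm wide (y), 24 mm high (z), x = -70 to +40 mm, brass-ferruled; steel shank 10 mm wide, 8 mm high at the handle's mid-height, x = 40 to 100 mm; trough-shaped blade 18 mm wide, 11 mm high to x = 130 mm. 0.16 kg. Origin: underside of the handle at the balance point
- gouge_edge (a point): the cutting edge of the gouge, 130 mm along +x from its origin, at mid-height of the handle
- tool_rest: fixed wooden rest, origin under it on the bench; x away from the robot. Two uprights 12 mm thick, 180 mm wide, at x = -45 (handles) and +65 mm (shanks), each with two square notches 14 mm deep at y = -45 and +45 mm: handle notches 42 mm wide, floor z = 80; shank notches 26 mm wide, floor z = 88 mm. Tools lie level along x, edge at +x
- free_place (a point): the free place of the tool rest (its y = -45 mm): the point where the gouge's origin belongs, 80 mm above the bench, level with the handle notch floor; axes as those of the tool rest
- slope: fixed sloping surface, 23 degrees (0.40 rad), low side to the robot. Origin: on it, in the corner of ledge and end stop, 36 mm above the bench. x up the slope (0 to 110 mm), y level along the ledge, z the normal. Ledge: x -12 to 0, y -225 to 15 mm, 8 mm high; end stop: y 0 to 15, x 0 to 70 mm, 14 mm high. The board belongs at y = -170 to 0, x = 0 to 50 mm
- chisel: flat chisel with dark handle, same sizes as the gouge but with a flat 24 mm wide blade; lies in the other place of the tool rest (y = +45 mm). Origin and axes as the gouge. Stays
- mallet: wooden mallet lying on the bench beyond the work: head 60 x 95 x 60 mm, handle 24 mm thick, 190 mm long towards -x. Origin: under the head's centre. Stays
- tin: plain metal tin, 60 mm across, 100 mm high, upright on the bench between the robot and the work. Origin: centre of its base. Stays
- stone: grey sharpening stone 45 x 120 x 22 mm flat on the bench between the robot and the work. Origin: centre of its underside. Stays
Mind the look-alikes: they are no part of the job. What is shaped like the chisel but red or white is not meant.

How it is judged:
By the outcome, as a careful person would: the job done as asked, in the order asked, and still so for the second after the job is handed in, with the robot touching nothing.
It also fails if it takes over 54 s, if anything falls off the work surface, if the arm or the gripper's body presses on something with over 40 N, if the wrist force passes 120 N, or if a joint passes its speed limit or range.

## Robot

A 6-joint arm with a two-finger parallel gripper is mounted at the origin on the work surface. World frame = base frame: x ahead of the robot, y to its left, z up, the work surface at z = 0. Lengths are in m, angles in rad, forces in N, time in s.
With the tool pointing down it reaches from about 0.3 to 0.775 m from the base axis. Payload 14.6 kg.
Tool frame: the origin (TCP) lies on the centre line of the jaws, within the pads' length; the fingertips stand 17 mm ahead of it and the grasp point (between the pads) lies 2 mm behind it; z points along the fingers, y is the line along which they close (so a half turn about z gives the same grasp; the last joint's range is limited). The gripper opens to 85 mm and grips with 20 to 120 N. Pads are 22 mm wide; open, the fingers measure 114 mm over their backs; the gripper's body (76 mm by 85 mm) begins 54 mm behind the grasp point. The pads swing forward as they close: fully open they stand 13 mm farther back than shut.
Start: joints at [1.139, 0.3, 1.521, -0, 1.321, -0.067], TCP at [0.196, 0.514, 0.248] pointing down, gripper open.
Joint ranges: [-3.03, 3.03], [-0.79, 2.21], [0.23, 2.52], [-1.04, 4.18], [0, 3.07], [-2.55, 2.55]. Speed limits (rad/s): [2.22, 2.22, 2.57, 3.14, 3.14, 3.14].

## Interface

Orientations are given as a rotation vector (axis times angle).
In Python, from plant import state, get_image, job_done gives the robot as it stands.
- The arm moves only by the tool play_rows, never from a script. Its argument "moves" is a list of rows, each an object of numbers: "dx", "dy", "dz": the shift along the tool's x, y, z in m; "yaw": the turn about the tool's z in rad; "grip": the closure, from 0 (fully open) to 1 (shut). A call has 1 to 10 rows; each row shifts and turns the commanded pose from where the row before left it, along the tool's axes as they then stand; what a row does not reach is not made up. A row lasts 1/12 s, in which the tool goes at most 41.7 mm and 7.16 degrees, less where a joint would pass 70% of its speed; a pose out of reach is approached as far as the arm can. A call is refused whole if a number of a shift passes 0.0417 or a number of a turn 0.125, either way. A call with a gripper value outside its range is refused whole. The fingers move at their own pace and stop on an object; the grip force is fixed at half the most. Time passes only in rows, so rows that do not move let the fingers close. It gives the time, the measured TCP pose, the force, the opening and the grip force at its end, in the units of the state.
- state(): the state, without advancing time (a new reading comes with each control period).
- get_image(name): name is "scene" or "top" or "wrist"; returns a dict with "frame" (480x640x3 uint8, red, green, blue), "fovy" (degrees; the focal length in pixels is half the picture's height over the tangent of half this angle, whatever the lens; pixels are square), "cx", "cy" (the principal point, pixels), "extrinsics" (4x4, takes a point from world to camera coordinates). Camera axes: x right, y down, z forward; pixel columns grow to the right and rows downward; lengths in m; the calibration is good to about 2 mm. A picture is of the moment at which its call begins. There is no depth.
- job_done(): hands the job in; it is judged then, once.
The state is a dict: "time_s": time; "joints": joint angles; "joint_velocities": joint speeds; "tau": joint torques, N m; "eef_pos": TCP position; "eef_rot": TCP orientation; "ft_force": force on the tool from outside, world axes, zero at the start; "moment": the same for the moment, N m; "gripper_width": finger opening in m; "grip_force": force on a finger pad.
Only numpy, scipy, OpenCV 4.12 (cv2) and the standard library are available. Lean on these libraries where they do the work, as an engineer would, in place of code of your own. Each camera call takes 0.05 s, during which the arm holds its last target. There are 200 camera calls.

## Working session

There is one attempt and no reset: what is moved stays moved. The work goes in short steps, Python scripts to look and compute and a tool call to move; the robot and the scene stay as the last step left them, time stands still between calls to the robot, and variables do not carry over. Pictures are saved under pics/ and viewed, at most 10 in all, crops included, and the job is handed in when it is done.

Besides the shell and the picture viewer there is one more tool, called after "Emit:" as a command line: name --argument value ..., lists and objects as JSON in quotes. play_rows: Moves the arm, as the interface text tells. Its arguments: {"type":"object","properties":{"moves":{"type":"array","items":{"type":"object","properties":{"dx":{"type":"number"},"dy":{"type":"number"},"dz":{"type":"number"},"yaw":{"type":"number"},"grip":{"type":"number"}}}}},"required":["moves"]}

```bash
ls; mkdir -p pics
python3 - <<'E'
from plant import state,get_image
import cv2,json,numpy as np
np.set_printoptions(precision=4,suppress=True)
for n in ["scene","top"]:
    g=get_image(n); cv2.imwrite(f"pics/{n}0.png",g["frame"][:,:,::-1])
    print(n,g["fovy"],g["cx"],g["cy"]);print(np.array(g["extrinsics"]))
    np.savez(f"{n}0.npz",**{k:np.array(v) for k,v in g.items()})
print(state())
E
```

```text
pics
scene 55.23180446659144 317.11117814702015 240.84412917035178
[[-0.1966  0.9804 -0.0094  0.0151]
 [ 0.7799  0.1506 -0.6076 -0.3952]
 [-0.5943 -0.1268 -0.7942  1.39  ]
 [ 0.      0.      0.      1.    ]]
top 48.71619114151912 318.0364815606792 239.92986608503324
[[-0.0145 -0.9995 -0.0286  0.1145]
 [-0.9931  0.0177 -0.1157  0.5576]
 [ 0.1161  0.0267 -0.9929  1.3794]
 [ 0.      0.      0.      1.    ]]
{'time_s': 0.1, 'joints': array([ 1.1394,  0.3004,  1.5215, -0.    ,  1.3207, -0.0666]), 'joint_velocities': array([-0.0014, -0.0013, -0.0002,  0.0002,  0.0009, -0.0016]), 'tau': array([  0.0012, -54.4377, -36.2369,  -0.0001,   0.0029,  -0.    ]), 'eef_pos': array([0.1961, 0.5136, 0.2478]), 'eef_rot': array([-0.5698, -3.0892,  0.0016]), 'ft_force': array([-0.5472,  0.4039, -1.012 ]), 'moment': array([ 0.0034,  0.0425, -0.0368]), 'grip_force': 0.0, 'gripper_width': 0.08547662951139452}
```

View pics/scene0.png

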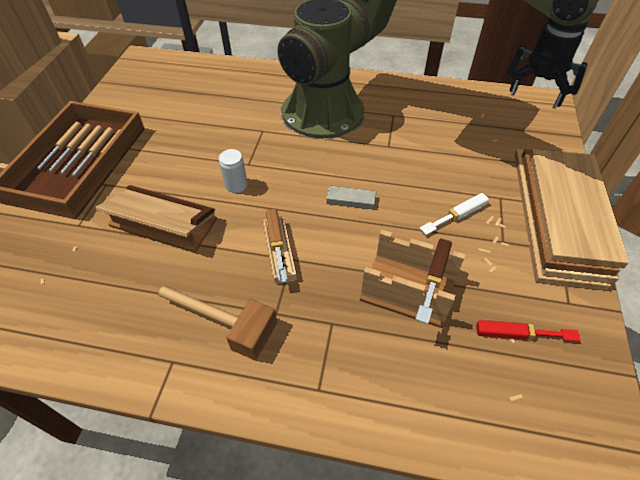

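View pics/top0.png

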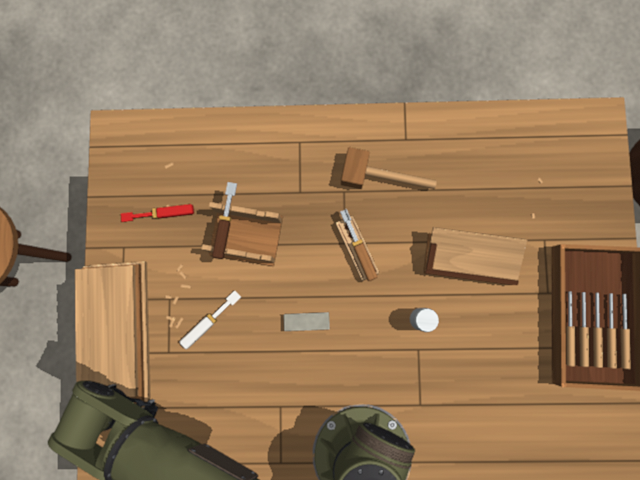

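Scene: gouge on the board at (278,248) in scene and (357,245) in top, the rest at (412,280)/(240,235), and the slope at (160,218)/(475,257).

Candidates in top:
- Tool on the pale board, (357,245). This is the gouge.
- Dark chisel in the rest, (225,220).
- Red chisel, (157,213).
- White chisel, (210,320).
- Small chisels in the tray, (600,330).

Next is a close crop to check the gouge and measure the rest.

Run:
```python
import cv2,numpy as np
T=cv2.imread("pics/top0.png");S=cv2.imread("pics/scene0.png")
def c(I,x,y,w=100,h=75):
    o=cv2.resize(I[y:y+h,x:x+w],(400,300),interpolation=cv2.INTER_CUBIC)
    for i in range(0,w,10):
        cv2.line(o,(int(i*400/w),0),(int(i*400/w),6 if i%50 else 14),(255,0,255),1)
    for i in range(0,h,10):
        cv2.line(o,(0,int(i*300/h)),(6 if i%50 else 14,int(i*300/h)),(255,0,255),1)
    return o
cv2.imwrite("pics/m1.png",np.vstack([np.hstack([c(T,310,205),c(T,195,195)]),np.hstack([c(T,420,215,120,90),c(S,95,175,130,98)])]))
cv2.imwrite("pics/m2.png",np.vstack([np.hstack([c(S,235,200,100,75+20),c(S,355,225,120,90)])]))
```

```text
(no output)
```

View pics/m1.png

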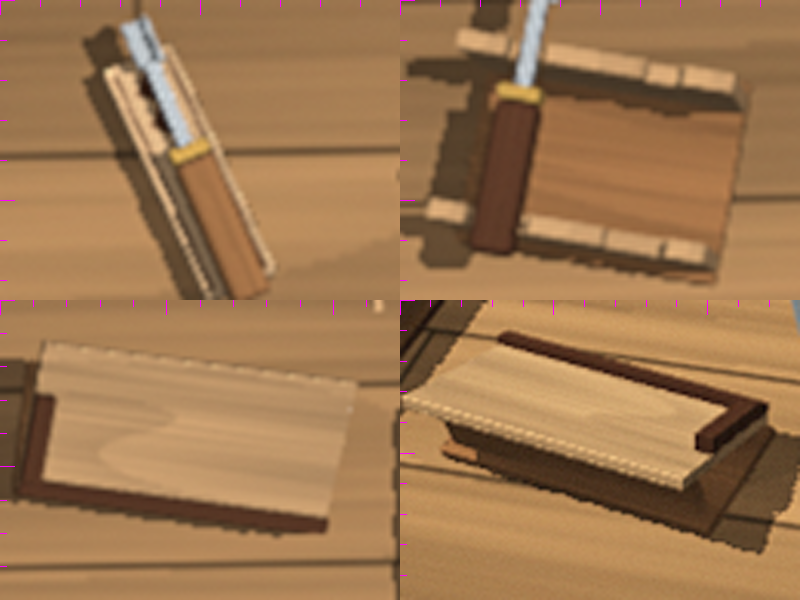

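Top-left crop: gouge with brown handle, ferrule near panel (190,152) and a trough blade tip near (138,22). It lies on the patterned board, so the choice is confirmed. The chisel (dark handle) is in the rest's left place and the right notches are free. The end stop is at the slope's left end.

View pics/m2.png

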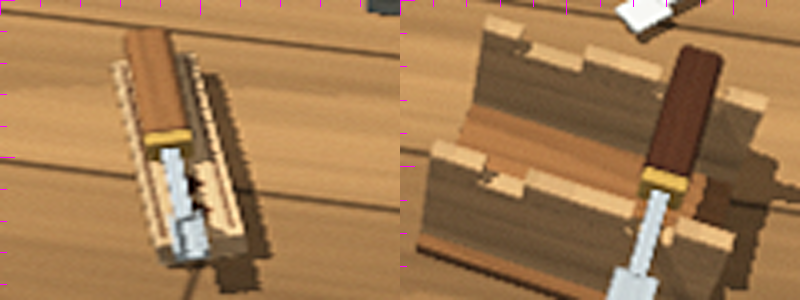

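```bash
cat > h.py <<'E'
import numpy as np
from scipy.optimize import least_squares
np.set_printoptions(precision=4,suppress=True)
def cam(n):
    g=np.load(n) if isinstance(n,str) else n
    return np.array(g["extrinsics"]),240/np.tan(np.radians(float(g["fovy"]))/2),float(g["cx"]),float(g["cy"])
def proj(c,P):
    E,f,cx,cy=c; q=E[:3,:3]@P+E[:3,3]; return np.array([cx+f*q[0]/q[2],cy+f*q[1]/q[2]])
def Rz(a): return np.array([[np.cos(a),-np.sin(a),0],[np.sin(a),np.cos(a),0],[0,0,1]])
def Ry(a): return np.array([[np.cos(a),0,np.sin(a)],[0,1,0],[-np.sin(a),0,np.cos(a)]])
def fit(pts,z,x0,tilt=0,name=""):
    """pts: (cam,(x,y,z)mm,(u,v)); returns X,Y,yaw"""
    def r(p): return np.concatenate([proj(c,np.array([p[0],p[1],z])+Rz(p[2])@Ry(-tilt)@(np.array(m)/1e3))-u for c,m,u in pts])
    s=least_squares(r,x0,loss="soft_l1"); print(name,s.x,"deg",np.degrees(s.x[2])); print(r(s.x).reshape(-1,2).round(1).tolist()); return s.x
E
cat > f1.py <<'E'
from h import *
T=cam("top0.npz");S=cam("scene0.npz")
def P(cam_,ox,oy,sx,sy,px0,py0): return lambda m,px,py:(cam_,m,np.array([ox+(px-px0)*sx,oy+(py-py0)*sy]))
t=P(T,420,215,.3,.3,0,300); s=P(S,95,175,.325,.3267,400,300)
fit([t((110,15,0),42,342),t((110,-225,0),355,382),t((0,-225,8),328,518),t((70,0,14),55,395),t((0,0,8),42,482),t((-12,15,8),20,497),
 s((110,15,0),683,487),s((-12,-225,8),500,332),s((-12,15,8),768,404),s((70,0,14),698,435)],.036,[.5,-.2,0],.4,"slope")
t=P(T,195,195,.25,.25,400,0); s=P(S,355,225,.3,.3,400,0)
fit([t((-45,90,94),427,207),t((-45,-90,94),706,252),t((65,90,102),458,40),t((65,-90,102),736,83),
 s((-45,-90,94),487,24),s((-45,90,94),766,102),s((65,-90,102),434,148),s((65,90,102),733,240)],0,[.5,.2,0],0,"rest")
t=P(T,310,205,.25,.25,0,0); s=P(S,235,200,.25,.3167,0,0)
fit([t((85,25,28),108,70),t((85,-25,28),168,50),t((-85,-25,28),272,270),
 s((85,25,28),245,235),s((-85,-25,28),115,62),s((-85,25,28),195,55)],0,[.5,.05,.4],0,"board")
fit([t((40,0,24),190,155),t((130,0,12),138,23),s((-70,0,24),148,30),s((40,0,24),168,150),s((130,0,12),188,258)],.028,[.5,.05,.4],0,"gouge")
E
python3 f1.py
```

```text
slope [ 0.4792 -0.1912 -0.138 ] deg -7.908707680382788
[[-0.3, -0.3], [-0.1, -1.2], [-0.1, -0.8], [-0.2, 0.8], [-1.0, -0.5], [-0.9, -1.4], [-0.6, -3.5], [0.8, -1.1], [-0.6, -1.6], [-1.8, -1.4]]
rest [ 0.5691  0.3063 -0.1767] deg -10.124113989829894
[[-0.2, -0.2], [-1.0, -0.3], [-0.7, -0.8], [-1.5, -0.7], [-0.9, -1.3], [-0.3, -0.2], [-0.5, -0.9], [-0.1, -0.2]]
board [0.5398 0.0039 0.3933] deg 22.532181403872617
[[-2.1, -0.8], [-0.1, -3.2], [-0.1, -0.2], [-0.5, -0.8], [-0.5, -0.9], [0.3, -1.9]]
gouge [ 0.5186 -0.0089  0.3553] deg 20.359620149349514
[[-1.4, -4.1], [-1.1, -1.7], [-0.2, -1.9], [-0.4, -3.2], [-0.5, -0.6]]
```

```bash
cat >> h.py <<'E'
from scipy.spatial.transform import Rotation
import json,math
def pose():
    from plant import state
    s=state(); R=Rotation.from_rotvec(s["eef_rot"]).as_matrix()
    return s, s["eef_pos"], math.atan2(R[1,1],R[0,1])   # psi = world angle of tool y
def plan(tgt,psi_t,n,ny=None,p=None):
    """print rows to tgt (x,y,z), tool-y angle psi_t (deg)"""
    if p is None: _,x,psi=pose()
    else: x,psi=p
    x=np.array(x,float); tgt=np.array(tgt); pt=math.radians(psi_t); out=[]
    for k in range(n):
        left=n-k; d=(tgt-x)/left
        dpsi=(pt-psi)/left
        ty=np.array([math.cos(psi),math.sin(psi),0]); tx=np.array([math.cos(psi+math.pi/2),math.sin(psi+math.pi/2),0]); # x = y cross z(down)
        tx=np.cross(ty,[0,0,-1])
        v=[round(float(a),3) for a in (d@tx,d@ty,-d[2])]; yw=round(-dpsi,3)
        out.append(dict(dx=v[0],dy=v[1],dz=v[2],yaw=yw))
        x=x+v[0]*tx+v[1]*ty-np.array([0,0,v[2]]); psi-=yw
    print("\n".join(json.dumps(o) for o in out)); print("end",x,math.degrees(psi)); return x,psi
E
python3 - <<'E'
from h import *
s,x,psi=pose();print(x,math.degrees(psi))
plan([.519,-.009,.20],-68,20)
E
```

```text
[0.1961 0.5136 0.2478] 69.09948658363989
{"dx": -0.024, "dy": -0.019, "dz": 0.002, "yaw": 0.12}
{"dx": -0.026, "dy": -0.016, "dz": 0.002, "yaw": 0.12}
{"dx": -0.028, "dy": -0.012, "dz": 0.002, "yaw": 0.12}
{"dx": -0.029, "dy": -0.009, "dz": 0.002, "yaw": 0.12}
{"dx": -0.03, "dy": -0.005, "dz": 0.002, "yaw": 0.12}
{"dx": -0.031, "dy": -0.002, "dz": 0.003, "yaw": 0.12}
{"dx": -0.031, "dy": 0.002, "dz": 0.002, "yaw": 0.119}
{"dx": -0.03, "dy": 0.006, "dz": 0.003, "yaw": 0.12}
{"dx": -0.029, "dy": 0.009, "dz": 0.002, "yaw": 0.119}
{"dx": -0.028, "dy": 0.013, "dz": 0.003, "yaw": 0.12}
{"dx": -0.026, "dy": 0.016, "dz": 0.002, "yaw": 0.119}
{"dx": -0.024, "dy": 0.019, "dz": 0.003, "yaw": 0.12}
{"dx": -0.022, "dy": 0.022, "dz": 0.002, "yaw": 0.119}
{"dx": -0.019, "dy": 0.024, "dz": 0.003, "yaw": 0.12}
{"dx": -0.016, "dy": 0.026, "dz": 0.002, "yaw": 0.119}
{"dx": -0.013, "dy": 0.028, "dz": 0.003, "yaw": 0.12}
{"dx": -0.009, "dy": 0.03, "dz": 0.002, "yaw": 0.119}
{"dx": -0.006, "dy": 0.03, "dz": 0.003, "yaw": 0.12}
{"dx": -0.002, "dy": 0.031, "dz": 0.002, "yaw": 0.119}
{"dx": 0.002, "dy": 0.031, "dz": 0.003, "yaw": 0.12}
end [ 0.5192 -0.0092  0.1998] -68.00931379116614
```

Emit:
play_rows --moves '[{"dx": -0.024, "dy": -0.019, "dz": 0.002, "yaw": 0.12}, {"dx": -0.026, "dy": -0.016, "dz": 0.002, "yaw": 0.12}, {"dx": -0.028, "dy": -0.012, "dz": 0.002, "yaw": 0.12}, {"dx": -0.029, "dy": -0.009, "dz": 0.002, "yaw": 0.12}, {"dx": -0.03, "dy": -0.005, "dz": 0.002, "yaw": 0.12}, {"dx": -0.031, "dy": -0.002, "dz": 0.003, "yaw": 0.12}, {"dx": -0.031, "dy": 0.002, "dz": 0.002, "yaw": 0.119}, {"dx": -0.03, "dy": 0.006, "dz": 0.003, "yaw": 0.12}, {"dx": -0.029, "dy": 0.009, "dz": 0.002, "yaw": 0.119}, {"dx": -0.028, "dy": 0.013, "dz": 0.003, "yaw": 0.12}]'

```text
validation failed for argument at $.mo...
```

Emit:
play_rows --moves '[{"dx": -0.026, "dy": 0.016, "dz": 0.002, "yaw": 0.119}, {"dx": -0.024, "dy": 0.019, "dz": 0.003, "yaw": 0.12}, {"dx": -0.022, "dy": 0.022, "dz": 0.002, "yaw": 0.119}, {"dx": -0.019, "dy": 0.024, "dz": 0.003, "yaw": 0.12}, {"dx": -0.016, "dy": 0.026, "dz": 0.002, "yaw": 0.119}, {"dx": -0.013, "dy": 0.028, "dz": 0.003, "yaw": 0.12}, {"dx": -0.009, "dy": 0.03, "dz": 0.002, "yaw": 0.119}, {"dx": -0.006, "dy": 0.03, "dz": 0.003, "yaw": 0.12}, {"dx": -0.002, "dy": 0.031, "dz": 0.002, "yaw": 0.119}, {"dx": 0.002, "dy": 0.031, "dz": 0.003, "yaw": 0.12}]'

```text
validation failed for argument at $.mo...
```

```bash
cat > snap.py <<'E'
import sys,cv2
from plant import get_image
from h import *
n,name=sys.argv[1],sys.argv[2]
g=get_image(n); np.savez(name+".npz",**{k:np.array(v) for k,v in g.items()}); cv2.imwrite(f"pics/{name}.png",g["frame"][:,:,::-1])
s,x,psi=pose(); print(s["time_s"],x,math.degrees(psi),s["ft_force"],s["gripper_width"])
E
python3 snap.py wrist w1
```

```text
0.15 [0.1962 0.5137 0.2479] 69.1011861477996 [-0.1096 -0.2159 -0.3948] 0.08548560473073148
```

View pics/w1.png

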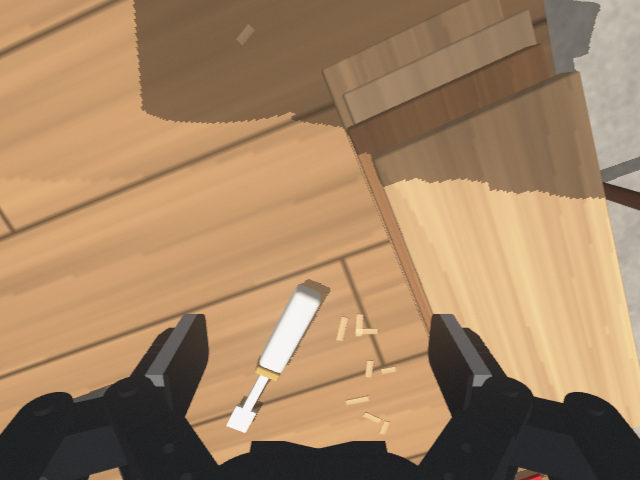

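The moves were refused, so the arm is still at the start. The wrist view shows only the white decoy at (275,350). I'll test with grip included.

Emit:
play_rows --moves '[{"dx": -0.024, "dy": -0.019, "dz": 0.002, "yaw": 0.12, "grip": 0}, {"dx": -0.026, "dy": -0.016, "dz": 0.002, "yaw": 0.12, "grip": 0}, {"dx": -0.028, "dy": -0.012, "dz": 0.002, "yaw": 0.12, "grip": 0}, {"dx": -0.029, "dy": -0.009, "dz": 0.002, "yaw": 0.12, "grip": 0}, {"dx": -0.03, "dy": -0.005, "dz": 0.002, "yaw": 0.12, "grip": 0}, {"dx": -0.031, "dy": -0.002, "dz": 0.003, "yaw": 0.12, "grip": 0}, {"dx": -0.031, "dy": 0.002, "dz": 0.002, "yaw": 0.12, "grip": 0}, {"dx": -0.03, "dy": 0.006, "dz": 0.003, "yaw": 0.12, "grip": 0}, {"dx": -0.029, "dy": 0.009, "dz": 0.002, "yaw": 0.12, "grip": 0}, {"dx": -0.028, "dy": 0.013, "dz": 0.003, "yaw": 0.12, "grip": 0}]'

```text
time_s: 0.98
eef_pos: [0.3568, 0.2513, 0.2253]
eef_rot: [2.221, 2.222, 0.0]
ft_force: [0.6, 0.3, 0.4]
gripper_width: 0.0855
grip_force: 0.0
```

Emit:
play_rows --moves '[{"dx": -0.026, "dy": 0.016, "dz": 0.002, "yaw": 0.119, "grip": 0}, {"dx": -0.024, "dy": 0.019, "dz": 0.003, "yaw": 0.12, "grip": 0}, {"dx": -0.022, "dy": 0.022, "dz": 0.002, "yaw": 0.119, "grip": 0}, {"dx": -0.019, "dy": 0.024, "dz": 0.003, "yaw": 0.12, "grip": 0}, {"dx": -0.016, "dy": 0.026, "dz": 0.002, "yaw": 0.119, "grip": 0}, {"dx": -0.013, "dy": 0.028, "dz": 0.003, "yaw": 0.12, "grip": 0}, {"dx": -0.009, "dy": 0.03, "dz": 0.002, "yaw": 0.119, "grip": 0}, {"dx": -0.006, "dy": 0.03, "dz": 0.003, "yaw": 0.12, "grip": 0}, {"dx": -0.002, "dy": 0.031, "dz": 0.002, "yaw": 0.119, "grip": 0}, {"dx": 0.002, "dy": 0.031, "dz": 0.003, "yaw": 0.12, "grip": 0}]'

```text
time_s: 1.82
eef_pos: [0.5191, -0.011, 0.2001]
eef_rot: [-3.086, -0.587, 0.0]
ft_force: [0.4, 0.6, 0.5]
gripper_width: 0.0855
grip_force: 0.0
```

```bash
python3 snap.py wrist w2
```

```text
1.8667 [ 0.521  -0.0145  0.1994] -69.12413766288317 [-0.6897 -4.0759 -1.8449] 0.08582702295428649
```

View pics/w2.png

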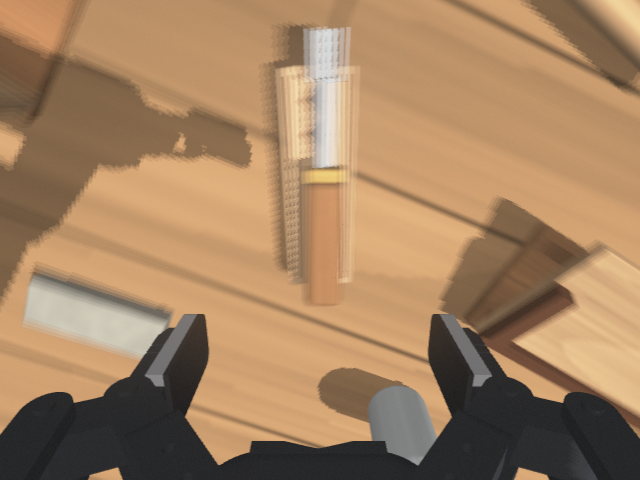

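Wrist view (blurred, since the arm was still settling): handle axis from (323,304) to the ferrule front at (325,168), tip at (327,28). Board top corners are about (278,70), (358,68), (293,285) and (352,283). I'll take a settled frame and track these points numerically.

```bash
python3 snap.py wrist w3
python3 - <<'E'
from h import *
import cv2
a=cv2.imread("pics/w2.png")[0:300,230:400];b=cv2.imread("pics/w3.png")[0:300,230:400]
W=cam("w2.npz"); W3=cam("w3.npz"); print(W[0],W3[0])
I=cv2.imread("pics/w3.png"); cv2.imwrite("pics/w3c.png",cv2.resize(I[10:320,240:400],(480,930))[:,:][0:930])
c=cv2.rotate(cv2.resize(I[15:315,250:390],(364,780),interpolation=cv2.INTER_CUBIC),cv2.ROTATE_90_CLOCKWISE)
cv2.imwrite("pics/w3c.png",c)
E
```

```text
1.9167 [ 0.5197 -0.0125  0.1994] -68.5818954962657 [ 0.1488 -0.2632 -1.1062] 0.08541187128627681
[[ 0.3671 -0.9302 -0.0008 -0.2014]
 [-0.8791 -0.3472  0.3267  0.4259]
 [-0.3041 -0.1193 -0.9451  0.4923]
 [ 0.      0.      0.      1.    ]] [[ 0.3564 -0.9343  0.0002 -0.2   ]
 [-0.883  -0.3368  0.3269  0.4287]
 [-0.3053 -0.1167 -0.9451  0.4925]
 [ 0.      0.      0.      1.    ]]
```

View pics/w3c.png

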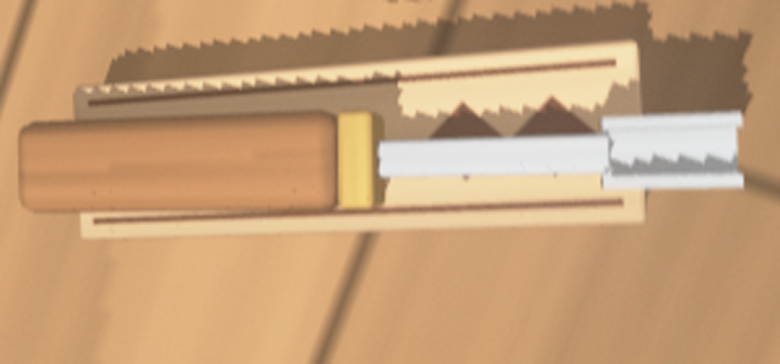

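Settled crop, read as x',y': board corners (76,88), (635,42), (645,220) and (80,237). The handle rear is at (20,168), the ferrule front at (378,160) and the blade tip at (741,151).

Run:
```python
from h import *
W=cam("w3.npz")
t=lambda m,x,y:(W,m,np.array([250+y/2.6,15+(779-x)/2.6]))
b=fit([t((-85,25,28),76,88),t((85,25,28),635,42),t((85,-25,28),645,220),t((-85,-25,28),80,237)],0,[.54,0,.4],0,"board")
g=fit([t((-70,0,22),20,168),t((40,0,22),376,160),t((130,0,14),741,151)],.028,[.52,-.01,.4],0,"gouge")
gx=g[:2]
print(pose()[1:])
plan([*gx,.12],math.degrees(g[2])-90,3)
```

```text
board [0.5388 0.0006 0.4114] deg 23.569768451187176
[[-0.8, 2.2], [-1.5, -0.8], [1.1, -0.6], [1.0, 1.2]]
gouge [ 0.5189 -0.012   0.3833] deg 21.962550656158534
[[0.1, 1.0], [-0.2, -0.1], [0.1, -0.4]]
(array([ 0.5197, -0.0125,  0.1994]), -1.196979883668507)
{"dx": -0.0, "dy": -0.0, "dz": 0.026, "yaw": -0.003}
{"dx": -0.0, "dy": -0.0, "dz": 0.027, "yaw": -0.003}
{"dx": -0.001, "dy": -0.001, "dz": 0.026, "yaw": -0.004}
end [ 0.5184 -0.0119  0.1204] -68.0089377011349
```

Emit:
play_rows --moves '[{"dx": 0, "dy": 0, "dz": 0.035, "yaw": -0.005, "grip": 0.4}, {"dx": 0, "dy": -0.001, "dz": 0.038, "yaw": -0.005, "grip": 0.4}, {"dx": 0, "dy": 0, "dz": 0.038, "yaw": 0, "grip": 0.4}, {"dx": 0, "dy": 0, "dz": 0.025, "yaw": 0, "grip": 0.4}, {"dx": 0, "dy": 0, "dz": 0.015, "yaw": 0, "grip": 0.4}, {"dx": 0, "dy": 0, "dz": 0, "yaw": 0, "grip": 1}, {"dx": 0, "dy": 0, "dz": 0, "yaw": 0, "grip": 1}, {"dx": 0, "dy": 0, "dz": 0, "yaw": 0, "grip": 1}, {"dx": 0, "dy": 0, "dz": 0, "yaw": 0, "grip": 1}]'

```text
time_s: 2.67
eef_pos: [0.5188, -0.0084, 0.0506]
eef_rot: [3.081, 0.612, 0.003]
ft_force: [0.3, -0.5, -1.9]
gripper_width: 0.0266
grip_force: 62.2
```

Run:
```python
from h import *
s,x,psi=pose();print(x,math.degrees(psi),s["gripper_width"],s["grip_force"],s["ft_force"],s["joints"])
```

```text
[ 0.5188 -0.0084  0.0506] -67.52365382219344 0.026556674480444274 62.24616765975952 [ 0.2584 -0.5236 -1.9278] [-0.0869  0.4883  1.7756  0.      0.8757  1.0916]
```

Run:
```python
from h import *
s,x,psi=pose()
plan([.5624,.2618,.175],-100.1,9,p=(x+[0,0,.12],psi))
```

```text
{"dx": 0.016, "dy": -0.026, "dz": -0.0, "yaw": 0.063}
{"dx": 0.014, "dy": -0.027, "dz": -0.001, "yaw": 0.063}
{"dx": 0.013, "dy": -0.028, "dz": -0.0, "yaw": 0.063}
{"dx": 0.011, "dy": -0.028, "dz": -0.001, "yaw": 0.063}
{"dx": 0.009, "dy": -0.029, "dz": -0.0, "yaw": 0.063}
{"dx": 0.007, "dy": -0.03, "dz": -0.001, "yaw": 0.063}
{"dx": 0.005, "dy": -0.03, "dz": -0.0, "yaw": 0.064}
{"dx": 0.003, "dy": -0.03, "dz": -0.001, "yaw": 0.063}
{"dx": 0.002, "dy": -0.03, "dz": -0.0, "yaw": 0.064}
end [0.5624 0.2618 0.1746] -100.12495236513726
```

Emit:
play_rows --moves '[{"dx": 0, "dy": 0, "dz": -0.02, "yaw": 0, "grip": 1}, {"dx": 0, "dy": 0, "dz": -0.03, "yaw": 0, "grip": 1}, {"dx": 0, "dy": 0, "dz": -0.04, "yaw": 0, "grip": 1}, {"dx": 0, "dy": 0, "dz": -0.03, "yaw": 0, "grip": 1}]'

```text
time_s: 3.0
eef_pos: [0.5184, -0.0085, 0.173]
eef_rot: [3.081, 0.612, 0.004]
ft_force: [0.8, -0.6, -0.9]
gripper_width: 0.0265
grip_force: 62.4
```

Emit:
play_rows --moves '[{"dx": 0.016, "dy": -0.026, "dz": 0, "yaw": 0.063, "grip": 1}, {"dx": 0.014, "dy": -0.027, "dz": 0, "yaw": 0.063, "grip": 1}, {"dx": 0.013, "dy": -0.028, "dz": 0, "yaw": 0.063, "grip": 1}, {"dx": 0.011, "dy": -0.028, "dz": 0, "yaw": 0.063, "grip": 1}, {"dx": 0.009, "dy": -0.029, "dz": 0, "yaw": 0.063, "grip": 1}, {"dx": 0.007, "dy": -0.03, "dz": 0, "yaw": 0.063, "grip": 1}, {"dx": 0.005, "dy": -0.03, "dz": 0, "yaw": 0.064, "grip": 1}, {"dx": 0.003, "dy": -0.03, "dz": 0, "yaw": 0.063, "grip": 1}, {"dx": 0.002, "dy": -0.03, "dz": 0, "yaw": 0.064, "grip": 1}, {"dx": 0, "dy": 0, "dz": 0, "yaw": 0, "grip": 1}]'

```text
time_s: 3.83
eef_pos: [0.5619, 0.2661, 0.1703]
eef_rot: [-3.127, 0.279, -0.002]
ft_force: [-1.1, -0.7, -2.1]
gripper_width: 0.027
grip_force: 62.4
```

Emit:
play_rows --moves '[{"dx": 0, "dy": 0, "dz": 0, "yaw": 0, "grip": 1}, {"dx": 0, "dy": 0, "dz": 0, "yaw": 0, "grip": 1}]'

```text
time_s: 4.0
eef_pos: [0.5618, 0.2613, 0.1698]
eef_rot: [-3.129, 0.276, -0.001]
ft_force: [-0.7, -0.9, -2.3]
gripper_width: 0.0267
grip_force: 62.4
```

```bash
python3 snap.py wrist w4
```

```text
4.05 [0.5619 0.2609 0.1699] -100.14332024991477 [-0.1007 -0.3875 -2.1278] 0.02714925366442372
```

View pics/w4.png

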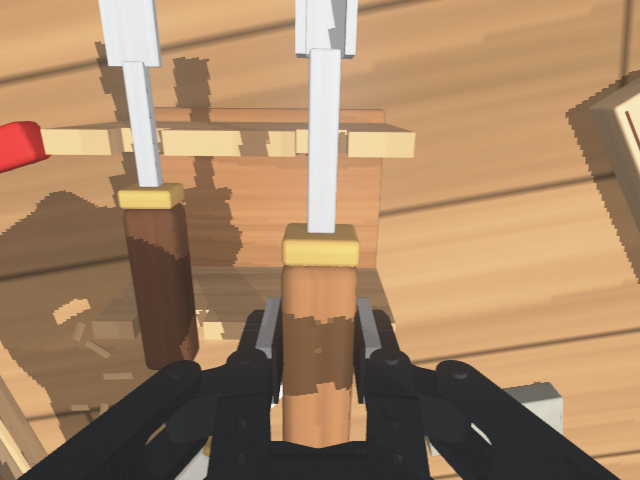

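Wrist view with the gouge held: the shank (308–340) lies over the free shank notch, whose edges are u=296 and 349 at v=156. Upright ends are (45,155) and (413,157). The chisel sits in the other place.

Run:
```python
from h import *
W=cam("w4.npz")
t=lambda m,u,v:(W,m,np.array([u,v],float))
r=fit([t((59,90,102),45,155),t((59,-90,102),413,157),t((71,-90,102),413,130),t((59,-58,102),349,157),t((59,-32,102),296,155)],0,[.569,.306,-.17],0,"rest")
s,x,psi=pose()
g=fit([t((40,0,24),320.5,226),t((100,0,17),324.5,50),t((40,14,22),284,226),t((40,-14,22),357,226)],x[2]-.0226,[.56,.26,-.17],0,"gouge")
f=np.array([*r[:2],0])+Rz(r[2])@[0,-.045,0]; print("free",f, "err in rest axes", Rz(r[2]).T@(f-np.array([*g[:2],0])), x)
f=np.array([.5691,.3063,0])+Rz(-.1767)@[0,-.045,0]; print("free old",f)
```

```text
rest [ 0.5703  0.3037 -0.1799] deg -10.309133184118469
[[1.2, -0.2], [-0.1, -0.7], [2.0, 1.0], [-1.3, -1.0], [-1.2, 0.8]]
gouge [ 0.5664  0.2598 -0.1928] deg -11.049288662508422
[[0.2, 2.2], [-0.2, -17.8], [-4.5, -0.3], [4.7, 1.1]]
free [0.5622 0.2594 0.    ] err in rest axes [-0.004  -0.0011  0.    ] [0.5619 0.2609 0.1699]
free old [0.5612 0.262  0.    ]
```

Run:
```python
from h import *
W=cam("w4.npz")
s,x,psi=pose()
pts=[((40,14,22),284,226),((40,-14,22),357,226),((40,0,24),320.5,226),((100,9,17),297,55),((100,-9,17),357,55),((100,5,16),310,52),((100,-5,16),341,52),((41,5,16),307,231),((41,-5,16),335,231)]
def r(p): return np.concatenate([proj(W,np.array([p[0],p[1],p[3]])+Rz(p[2])@Ry(-p[4])@(np.array(m)/1e3))-[u,v] for m,u,v in pts])
for fixed in (0,1):
    f=(lambda p:r(p)) if not fixed else (lambda p:r([p[0],p[1],p[2],x[2]-.0226,p[3]]))
    o=least_squares(f,[.56,.26,-.18,.147,0] if not fixed else [.56,.26,-.18,0])
    print(o.x, o.cost); print(o.fun.reshape(-1,2).round(1).tolist())
print(x)
```

```text
[ 0.5613  0.2613 -0.2064  0.158  -0.2545] 95.84583206698271
[[-4.1, 1.9], [4.9, 4.3], [0.6, 3.5], [2.7, -2.7], [-4.7, -0.9], [1.5, 1.9], [-0.5, 2.8], [-0.2, -6.1], [-0.2, -5.3]]
[ 0.5608  0.2612 -0.2048 -0.1398] 102.68182267548642
[[-2.3, 2.5], [3.1, 4.7], [0.5, 4.6], [2.6, -2.4], [-4.5, -0.8], [1.4, 1.7], [-0.4, 2.6], [0.4, -7.2], [-0.7, -6.5]]
[0.5619 0.2609 0.1699]
```

Run:
```python
from h import *
W=cam("w4.npz")
pts=[((40,14,22),121,190),((40,-14,22),183,184),((100,12,16),109,67),((100,-12,16),160,66),((100,5,16),123,63),((100,-5,16),147,62),((41,5,16),137,187),((41,-5,16),161,186)]
def r(p): return np.concatenate([proj(W,np.array([p[0],p[1],p[3]])+Rz(p[2])@Ry(-p[4])@(np.array(m)/1e3))-[u,v] for m,u,v in pts])
o=least_squares(r,[.56,.35,-.18,.08,0]); print(o.x,o.cost); print(o.fun.reshape(-1,2).round(1).tolist())
o=least_squares(lambda p:r([p[0],p[1],p[2],.08,p[3]]),[.56,.35,-.18,0]); print(o.x,o.cost); print(o.fun.reshape(-1,2).round(1).tolist())
f=np.array([.5703,.3037,0])+Rz(-.18)@[0,.045,0];print(f)
# gouge scale check at level
```

```text
[ 0.5771  0.3394 -0.0891  0.0928 -0.1876] 66.10480875322489
[[-1.2, 0.9], [-7.2, 2.0], [1.7, -0.7], [-0.6, -4.4], [1.9, 1.9], [-1.9, 1.0], [6.1, 0.0], [1.5, -0.7]]
[ 0.578   0.3446 -0.1359 -0.069 ] 71.03209333746838
[[0.2, -0.2], [-7.5, 3.7], [1.2, -1.7], [-0.8, -2.9], [1.5, 1.7], [-2.1, 1.8], [6.4, -1.4], [1.3, -1.1]]
[0.5784 0.348  0.    ]
```

Emit:
play_rows --moves '[{"dx": 0.001, "dy": 0.001, "dz": 0.02, "yaw": 0, "grip": 1}, {"dx": 0, "dy": 0, "dz": 0.02, "yaw": 0, "grip": 1}, {"dx": 0, "dy": 0, "dz": 0.012, "yaw": 0, "grip": 1}, {"dx": 0, "dy": 0, "dz": 0.008, "yaw": 0, "grip": 1}, {"dx": 0, "dy": 0, "dz": 0.003, "yaw": 0, "grip": 1}, {"dx": 0, "dy": 0, "dz": 0, "yaw": 0, "grip": 1}]'

```text
time_s: 4.55
eef_pos: [0.5628, 0.2602, 0.1062]
eef_rot: [3.129, -0.278, -0.001]
ft_force: [-0.8, 0.2, -1.7]
gripper_width: 0.0268
grip_force: 62.5
```

Emit:
play_rows --moves '[{"dx": 0, "dy": 0, "dz": 0.0015, "yaw": 0, "grip": 1}, {"dx": 0, "dy": 0, "dz": 0.0015, "yaw": 0, "grip": 1}, {"dx": 0, "dy": 0, "dz": 0, "yaw": 0, "grip": 1}]'

```text
time_s: 4.8
eef_pos: [0.5629, 0.2605, 0.1037]
eef_rot: [-3.129, 0.278, -0.001]
ft_force: [-0.2, -0.6, -2.2]
gripper_width: 0.0269
grip_force: 62.5
```

Release slowly.

Emit:
play_rows --moves '[{"dx": 0, "dy": 0, "dz": 0.001, "yaw": 0, "grip": 0.65}, {"dx": 0, "dy": 0, "dz": 0, "yaw": 0, "grip": 0.6}, {"dx": 0, "dy": 0, "dz": 0, "yaw": 0, "grip": 0.5}, {"dx": 0, "dy": 0, "dz": 0, "yaw": 0, "grip": 0.4}, {"dx": 0, "dy": 0, "dz": 0, "yaw": 0, "grip": 0.35}, {"dx": 0, "dy": 0, "dz": -0.01, "yaw": 0, "grip": 0.3}, {"dx": 0, "dy": 0, "dz": -0.03, "yaw": 0, "grip": 0.3}, {"dx": 0, "dy": 0, "dz": -0.03, "yaw": 0, "grip": 0.3}, {"dx": 0, "dy": 0, "dz": -0.02, "yaw": 0, "grip": 0.2}]'

```text
time_s: 5.55
eef_pos: [0.5632, 0.2606, 0.196]
eef_rot: [-3.128, 0.278, -0.004]
ft_force: [1.2, 1.6, 0.0]
gripper_width: 0.0678
grip_force: 0.0
```

```bash
python3 - <<'E'
from h import *
s,x,psi=pose(); print(x,s["gripper_width"],s["ft_force"])
plan([.5388,.0006,.20],23.6-90,8)
E
python3 snap.py wrist w5; python3 snap.py scene s5; python3 snap.py top t5
```

```text
[0.5632 0.2606 0.196 ] 0.06784705830912693 [1.2092 1.551  0.0058]
{"dx": 0.003, "dy": 0.033, "dz": -0.0, "yaw": -0.074}
{"dx": 0.0, "dy": 0.033, "dz": -0.001, "yaw": -0.074}
{"dx": -0.002, "dy": 0.032, "dz": -0.0, "yaw": -0.074}
{"dx": -0.004, "dy": 0.032, "dz": -0.001, "yaw": -0.073}
{"dx": -0.007, "dy": 0.032, "dz": -0.0, "yaw": -0.074}
{"dx": -0.009, "dy": 0.031, "dz": -0.001, "yaw": -0.073}
{"dx": -0.012, "dy": 0.031, "dz": -0.0, "yaw": -0.074}
{"dx": -0.014, "dy": 0.029, "dz": -0.001, "yaw": -0.073}
end [0.5383 0.0009 0.2   ] -66.40674555168545
5.6 [0.5642 0.2611 0.1997] -100.14651747305312 [ 0.7189 -0.028   4.3615] 0.0680366768866718
5.65 [0.564  0.261  0.1973] -100.14935076500927 [ 0.1887 -0.2583 -0.4223] 0.06868873361858505
5.7 [0.5633 0.2607 0.1947] -100.15104281181821 [-0.0812  0.0426 -0.35  ] 0.06806411225204738
```

Emit:
play_rows --moves '[{"dx": 0.003, "dy": 0.033, "dz": 0, "yaw": -0.074, "grip": 0.1}, {"dx": 0, "dy": 0.033, "dz": 0, "yaw": -0.074, "grip": 0.1}, {"dx": -0.002, "dy": 0.032, "dz": 0, "yaw": -0.074, "grip": 0}, {"dx": -0.004, "dy": 0.032, "dz": 0, "yaw": -0.073, "grip": 0}, {"dx": -0.007, "dy": 0.032, "dz": 0, "yaw": -0.074, "grip": 0}, {"dx": -0.009, "dy": 0.031, "dz": 0, "yaw": -0.073, "grip": 0}, {"dx": -0.012, "dy": 0.031, "dz": 0, "yaw": -0.074, "grip": 0}, {"dx": -0.014, "dy": 0.029, "dz": 0, "yaw": -0.073, "grip": 0}, {"dx": 0, "dy": 0, "dz": 0, "yaw": 0, "grip": 0}, {"dx": 0, "dy": 0, "dz": 0, "yaw": 0, "grip": 0}]'

```text
time_s: 6.53
eef_pos: [0.5374, -0.0005, 0.1917]
eef_rot: [-3.076, -0.638, 0.002]
ft_force: [-0.7, 0.0, -0.3]
gripper_width: 0.0855
grip_force: 0.0
```

```bash
python3 snap.py wrist w6
python3 - <<'E'
import cv2,numpy as np
b=cv2.imread("pics/w6.png");a=cv2.imread("pics/w5.png");s=cv2.imread("pics/s5.png")
b=b[20:320,220:420]   # x2 -> 400x600
b=cv2.resize(b,(400,600),interpolation=cv2.INTER_CUBIC)
for i in range(0,300,50): cv2.line(b,(0,2*i),(10,2*i),(255,0,255),1)
for i in range(0,200,50): cv2.line(b,(2*i,0),(2*i,10),(255,0,255),1)
a=cv2.resize(a[0:480,0:640],(400,300),interpolation=cv2.INTER_AREA)
s=cv2.resize(s[225:315,355:475],(400,300),interpolation=cv2.INTER_CUBIC)
cv2.imwrite("pics/m3.png",np.hstack([b,np.vstack([a,s])]))
E
```

```text
6.5833 [0.5376 0.0005 0.1918] -66.51855458314051 [-0.6531 -0.0976  0.6189] 0.08557776843886314
```

View pics/m3.png

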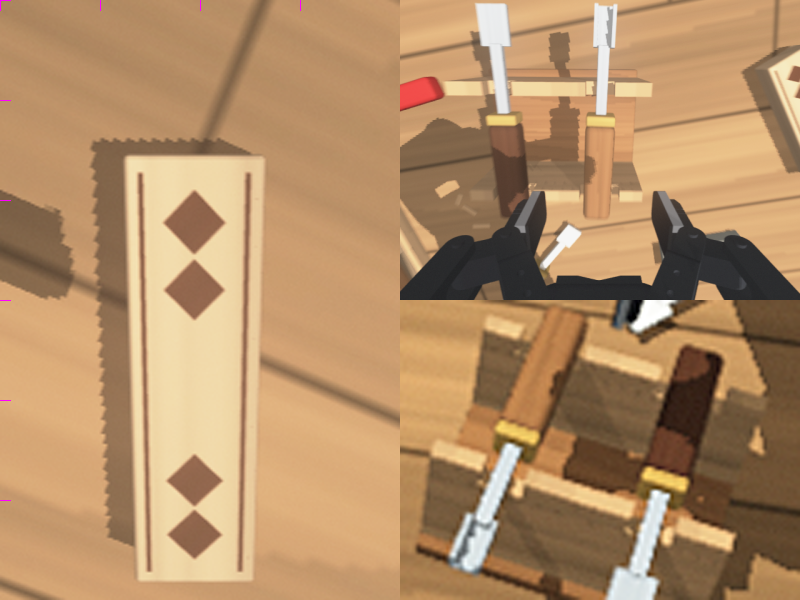

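The gouge lies in the free notches, its ferrule level with the chisel's (600,118 against 502,119). The board is bare, with top corners in the left panel at (125,156), (264,156), (252,580) and (137,580).

Run:
```python
from h import *
W=cam("w6.npz")
t=lambda m,x,y:(W,m,np.array([220+x/2,20+y/2]))
b=fit([t((85,25,28),125,156),t((85,-25,28),264,156),t((-85,-25,28),252,580),t((-85,25,28),137,580)],0,[.54,0,.4],0,"board")
s,x,psi=pose();print(x,math.degrees(psi))
d=np.array([b[0]-x[0],b[1]-x[1]]);print("err tool x,y",d@[np.cos(psi+np.pi/2),np.sin(psi+np.pi/2)],d@[np.cos(psi),np.sin(psi)],"yaw",math.degrees(b[2])-90-math.degrees(psi))
```

```text
board [0.5394 0.0004 0.4086] deg 23.41211128062983
[[-1.0, -0.7], [1.0, -0.6], [0.9, 1.6], [-0.9, 1.6]]
[0.5376 0.0005 0.1918] -66.51855458314051
err tool x,y 0.0016284234925225366 0.000865118751988978 yaw -0.06933413622965645
```

Emit:
play_rows --moves '[{"dx": 0.002, "dy": 0.001, "dz": 0.035, "yaw": 0, "grip": 0}, {"dx": 0, "dy": 0, "dz": 0.04, "yaw": 0, "grip": 0}, {"dx": 0, "dy": 0, "dz": 0.04, "yaw": 0, "grip": 0}, {"dx": 0, "dy": 0, "dz": 0.03, "yaw": 0, "grip": 0}, {"dx": 0, "dy": 0, "dz": 0.02, "yaw": 0, "grip": 0.1}, {"dx": 0, "dy": 0, "dz": 0, "yaw": 0, "grip": 0.3}, {"dx": 0, "dy": 0, "dz": 0, "yaw": 0, "grip": 1}, {"dx": 0, "dy": 0, "dz": 0, "yaw": 0, "grip": 1}, {"dx": 0, "dy": 0, "dz": 0, "yaw": 0, "grip": 1}, {"dx": 0, "dy": 0, "dz": 0, "yaw": 0, "grip": 1}]'

```text
time_s: 7.42
eef_pos: [0.5407, 0.0008, 0.0286]
eef_rot: [3.075, 0.642, 0.003]
ft_force: [-0.6, 0.4, -1.8]
gripper_width: 0.0487
grip_force: 64.1
```

Run:
```python
from h import *
s,x,psi=pose(); print(x,math.degrees(psi),s["gripper_width"],s["grip_force"])
plan([.4913,-.3118,.20],-7.9,12,p=(x+[0,0,.16],psi))
```

```text
[0.5407 0.0008 0.0286] -66.39850286625986 0.04873347480060946 64.08552646636963
{"dx": -0.014, "dy": 0.022, "dz": -0.001, "yaw": -0.085}
{"dx": -0.016, "dy": 0.021, "dz": -0.001, "yaw": -0.085}
{"dx": -0.018, "dy": 0.02, "dz": -0.001, "yaw": -0.085}
{"dx": -0.019, "dy": 0.018, "dz": -0.001, "yaw": -0.085}
{"dx": -0.021, "dy": 0.016, "dz": -0.001, "yaw": -0.085}
{"dx": -0.022, "dy": 0.014, "dz": -0.001, "yaw": -0.085}
{"dx": -0.023, "dy": 0.012, "dz": -0.001, "yaw": -0.085}
{"dx": -0.024, "dy": 0.011, "dz": -0.001, "yaw": -0.085}
{"dx": -0.025, "dy": 0.008, "dz": -0.001, "yaw": -0.085}
{"dx": -0.026, "dy": 0.006, "dz": -0.001, "yaw": -0.085}
{"dx": -0.026, "dy": 0.004, "dz": -0.001, "yaw": -0.085}
{"dx": -0.027, "dy": 0.002, "dz": -0.0, "yaw": -0.086}
end [ 0.4912 -0.312   0.1996] -7.899511983402824
```

Emit:
play_rows --moves '[{"dx": 0, "dy": 0, "dz": -0.02, "yaw": 0, "grip": 1}, {"dx": 0, "dy": 0, "dz": -0.03, "yaw": 0, "grip": 1}, {"dx": 0, "dy": 0, "dz": -0.04, "yaw": 0, "grip": 1}, {"dx": 0, "dy": 0, "dz": -0.04, "yaw": 0, "grip": 1}, {"dx": 0, "dy": 0, "dz": -0.03, "yaw": 0, "grip": 1}, {"dx": -0.014, "dy": 0.022, "dz": 0, "yaw": -0.085, "grip": 1}, {"dx": -0.016, "dy": 0.021, "dz": 0, "yaw": -0.085, "grip": 1}, {"dx": -0.018, "dy": 0.02, "dz": 0, "yaw": -0.085, "grip": 1}, {"dx": -0.019, "dy": 0.018, "dz": 0, "yaw": -0.085, "grip": 1}, {"dx": -0.021, "dy": 0.016, "dz": 0, "yaw": -0.085, "grip": 1}]'

```text
time_s: 8.25
eef_pos: [0.5194, -0.1309, 0.1882]
eef_rot: [2.867, 1.282, 0.002]
ft_force: [0.6, -0.6, -2.0]
gripper_width: 0.0487
grip_force: 64.2
```

Emit:
play_rows --moves '[{"dx": -0.022, "dy": 0.014, "dz": 0, "yaw": -0.085, "grip": 1}, {"dx": -0.023, "dy": 0.012, "dz": 0, "yaw": -0.085, "grip": 1}, {"dx": -0.024, "dy": 0.011, "dz": 0, "yaw": -0.085, "grip": 1}, {"dx": -0.025, "dy": 0.008, "dz": 0, "yaw": -0.085, "grip": 1}, {"dx": -0.026, "dy": 0.006, "dz": 0, "yaw": -0.085, "grip": 1}, {"dx": -0.026, "dy": 0.004, "dz": 0, "yaw": -0.085, "grip": 1}, {"dx": -0.027, "dy": 0.002, "dz": 0, "yaw": -0.086, "grip": 1}, {"dx": 0, "dy": 0, "dz": 0.02, "yaw": 0, "grip": 1}, {"dx": 0, "dy": 0, "dz": 0, "yaw": 0, "grip": 1}, {"dx": 0, "dy": 0, "dz": 0, "yaw": 0, "grip": 1}]'

```text
time_s: 9.08
eef_pos: [0.4902, -0.3117, 0.1672]
eef_rot: [-2.369, -2.061, 0.0]
ft_force: [0.2, -0.3, -3.0]
gripper_width: 0.0486
grip_force: 64.1
```

```bash
python3 snap.py wrist w7
python3 - <<'E'
# dark-brown ledge / end-stop mask in wrist view, with predicted slope points
from h import *
import cv2
W=cam("w7.npz"); I=cv2.imread("pics/w7.png"); hsv=cv2.cvtColor(I,cv2.COLOR_BGR2HSV)
for o in ([.4792,-.1912],[.479,-.194]):
    for m in [(0,0,8),(-12,15,8),(70,0,14),(70,15,14),(110,15,0),(110,-225,0),(0,-225,8)]:
        p=np.array([*o,.036])+Rz(-.138)@Ry(-.4)@(np.array(m)/1e3); print(m,proj(W,p).round(),end=" ")
    print()
E
```

```text
9.1333 [ 0.4906 -0.3116  0.168 ] -7.925447071795839 [ 0.0083 -0.2633 -0.5592] 0.048531376860952095
(0, 0, 8) [264.  40.] (-12, 15, 8) [245.  12.] (70, 0, 14) [380.  29.] (70, 15, 14) [382.  -5.] (110, 15, 0) [471.  -7.] (110, -225, 0) [426. 399.] (0, -225, 8) [278. 366.] 
(0, 0, 8) [265.  45.] (-12, 15, 8) [246.  18.] (70, 0, 14) [380.  36.] (70, 15, 14) [382.   1.] (110, 15, 0) [471.  -0.] (110, -225, 0) [426. 403.] (0, -225, 8) [278. 369.]
```

Run:
```python
import cv2
I=cv2.imread("pics/w7.png"); g=cv2.cvtColor(I,cv2.COLOR_BGR2GRAY)
for u in (300,320,340,360): print("col",u,g[0:100:3,u].tolist())
for v in (44,50,55,60,70,80): print("row",v,g[v,220:320:3].tolist())
for v in (44,60,80,150,200): print("rowR",v,g[v,400:520:4].tolist())
```

```text
col 300 [100, 101, 100, 59, 60, 60, 62, 61, 59, 60, 59, 61, 62, 52, 60, 123, 122, 122, 122, 123, 123, 125, 121, 122, 122, 123, 122, 122, 121, 123, 121, 123, 123, 121]
col 320 [103, 101, 60, 60, 57, 60, 59, 58, 60, 60, 62, 60, 63, 52, 114, 116, 117, 116, 118, 119, 115, 116, 117, 115, 115, 117, 117, 117, 116, 116, 118, 117, 116, 116]
col 340 [108, 95, 61, 59, 61, 58, 58, 59, 60, 61, 64, 62, 60, 53, 117, 118, 117, 118, 119, 119, 119, 119, 118, 118, 120, 118, 119, 120, 119, 119, 118, 118, 119, 120]
col 360 [114, 89, 90, 88, 90, 87, 86, 84, 84, 64, 63, 63, 54, 69, 127, 125, 127, 128, 127, 127, 127, 126, 202, 200, 200, 199, 126, 125, 127, 125, 127, 125, 125, 126]
row 44 [107, 106, 105, 102, 103, 101, 101, 103, 102, 103, 64, 62, 61, 59, 59, 62, 61, 60, 98, 112, 124, 127, 123, 122, 124, 126, 124, 120, 119, 117, 118, 118, 118, 116]
row 50 [106, 106, 105, 103, 103, 102, 101, 102, 102, 103, 63, 63, 64, 64, 64, 64, 64, 63, 119, 123, 126, 127, 122, 121, 122, 125, 123, 120, 118, 118, 119, 117, 118, 118]
row 55 [107, 106, 105, 104, 103, 104, 100, 103, 101, 103, 64, 65, 66, 64, 63, 63, 63, 62, 115, 
[... 681 characters left out ...]
6, 173, 173, 169, 167, 161, 159, 161, 160, 160, 162, 163, 163]
rowR 60 [119, 122, 122, 122, 121, 180, 179, 182, 181, 188, 190, 194, 199, 199, 196, 196, 199, 170, 173, 172, 169, 168, 161, 160, 160, 160, 160, 162, 162, 163]
rowR 80 [123, 123, 121, 125, 146, 183, 180, 181, 185, 191, 191, 191, 197, 196, 196, 197, 179, 174, 174, 174, 169, 167, 162, 161, 160, 159, 159, 162, 163, 161]
rowR 150 [188, 190, 193, 187, 182, 187, 189, 197, 194, 187, 183, 191, 196, 198, 167, 176, 177, 176, 176, 173, 172, 169, 163, 162, 161, 160, 161, 160, 163, 161]
rowR 200 [189, 192, 188, 186, 190, 195, 199, 193, 188, 186, 197, 198, 203, 173, 175, 175, 177, 177, 176, 175, 173, 168, 162, 161, 161, 160, 160, 159, 161, 159]
```

Run:
```python
from h import *
W=cam("w7.npz")
# (x,z fixed, y free) line at row v -> u ; or (y,z fixed) line at col u -> v
obs=[('v',0,0,60,273.5),('v',-12,8,55,249.5),('v',110,0,60,467),('v',110,0,150,455.5),('v',110,0,200,451),('u',0,0,340,41),('u',0,0,310,42.5),('u',15,14,320,5),('u',15,14,300,8)]
def line(p,k,a,z,at):
    L=lambda q:proj(W,np.array([p[0],p[1],.036])+Rz(p[2])@Ry(-.4)@(np.array(q)/1e3))
    A,B=(L((a,0,z)),L((a,-200,z))) if k=='v' else (L((0,a,z)),L((70,a,z)))
    if k=='v': return A[0]+(B[0]-A[0])*(at-A[1])/(B[1]-A[1])
    return A[1]+(B[1]-A[1])*(at-A[0])/(B[0]-A[0])
r=lambda p:[line(p,k,a,z,at)-o for k,a,z,at,o in obs]
s=least_squares(r,[.479,-.194,-.138]);print(s.x,np.degrees(s.x[2]),s.fun.round(1))
o=s.x;ex=np.array([np.cos(o[2]),np.sin(o[2])]);ey=np.array([-ex[1],ex[0]])
_,x,psi=pose();d=x[:2]-o[:2];print("TCP in slope horiz x,y",d@ex,d@ey,x,np.degrees(psi))
```

```text
[ 0.4802 -0.1931 -0.1388] -7.951530818087719 [ 0.4 -0.  -0.6  0.7 -0.4 -0.3  0.1  0.6 -0.4]
TCP in slope horiz x,y 0.026719107861125375 -0.11590807350460422 [ 0.4906 -0.3116  0.168 ] -7.925447071795839
```

Emit:
play_rows --moves '[{"dx": 0.002, "dy": 0, "dz": 0.025, "yaw": 0, "grip": 1}, {"dx": 0, "dy": 0, "dz": 0.025, "yaw": 0, "grip": 1}, {"dx": 0, "dy": 0, "dz": 0.015, "yaw": 0, "grip": 1}, {"dx": 0, "dy": 0, "dz": 0.01, "yaw": 0, "grip": 1}, {"dx": 0, "dy": 0, "dz": 0.002, "yaw": 0, "grip": 1}, {"dx": 0, "dy": 0, "dz": 0.002, "yaw": 0, "grip": 1}, {"dx": 0, "dy": 0, "dz": 0, "yaw": 0, "grip": 1}, {"dx": 0, "dy": 0, "dz": 0, "yaw": 0, "grip": 1}]'

```text
time_s: 9.8
eef_pos: [0.4913, -0.3104, 0.0895]
eef_rot: [2.368, 2.062, 0.001]
ft_force: [-0.2, 0.0, -2.0]
gripper_width: 0.0487
grip_force: 64.1
```

Emit:
play_rows --moves '[{"dx": 0, "dy": 0, "dz": 0.001, "yaw": 0, "grip": 1}, {"dx": 0, "dy": 0, "dz": 0.001, "yaw": 0, "grip": 1}, {"dx": 0, "dy": 0, "dz": 0.001, "yaw": 0, "grip": 1}, {"dx": 0, "dy": 0, "dz": 0, "yaw": 0, "grip": 1}]'

```text
time_s: 10.13
eef_pos: [0.4911, -0.3104, 0.0867]
eef_rot: [2.368, 2.062, 0.001]
ft_force: [-4.9, 3.6, 10.7]
gripper_width: 0.0483
grip_force: 65.6
```

Emit:
play_rows --moves '[{"dx": 0, "dy": 0, "dz": 0, "yaw": 0, "grip": 0.42}, {"dx": 0, "dy": 0, "dz": 0, "yaw": 0, "grip": 0.4}, {"dx": 0, "dy": 0, "dz": 0, "yaw": 0, "grip": 0.38}, {"dx": 0, "dy": 0, "dz": 0, "yaw": 0, "grip": 0.36}, {"dx": 0, "dy": 0, "dz": 0, "yaw": 0, "grip": 0.34}, {"dx": 0, "dy": 0, "dz": 0, "yaw": 0, "grip": 0.32}, {"dx": 0, "dy": 0, "dz": 0, "yaw": 0, "grip": 0.3}, {"dx": 0, "dy": 0, "dz": 0, "yaw": 0, "grip": 0.28}, {"dx": 0, "dy": 0, "dz": 0, "yaw": 0, "grip": 0.26}, {"dx": 0, "dy": 0, "dz": 0, "yaw": 0, "grip": 0.24}]'

```text
time_s: 10.97
eef_pos: [0.4909, -0.3102, 0.0853]
eef_rot: [2.369, 2.063, 0.0]
ft_force: [0.4, -0.9, 0.0]
gripper_width: 0.065
grip_force: 0.0
```

Emit:
play_rows --moves '[{"dx": 0, "dy": 0, "dz": 0, "yaw": 0, "grip": 0.22}, {"dx": 0, "dy": 0, "dz": 0, "yaw": 0, "grip": 0.2}, {"dx": 0, "dy": 0, "dz": 0, "yaw": 0, "grip": 0.18}, {"dx": 0, "dy": 0, "dz": 0, "yaw": 0, "grip": 0.18}]'

```text
time_s: 11.3
eef_pos: [0.4908, -0.3102, 0.0853]
eef_rot: [-2.369, -2.063, -0.0]
ft_force: [-0.3, -0.9, -0.0]
gripper_width: 0.0701
grip_force: 0.0
```

```bash
python3 snap.py wrist w8;python3 snap.py top t8;python3 snap.py scene s8
python3 - <<'E'
import cv2
I=cv2.imread("pics/w8.png"); g=cv2.cvtColor(I,cv2.COLOR_BGR2GRAY)
for v in (60,90,120,150,200): print("row",v,g[v,230:480:3].tolist())
for u in (290,310,330,350): print("col",u,g[0:150:3,u].tolist())
E
```

```text
11.35 [ 0.4908 -0.3102  0.0853] -7.906239281453334 [ 0.0333 -0.1555 -0.0056] 0.06978064252449884
11.4 [ 0.4908 -0.3102  0.0853] -7.904630514151818 [ 0.3781 -0.2637 -0.4018] 0.06997096871328609
11.45 [ 0.4908 -0.3102  0.0853] -7.908703044072683 [-0.6415 -0.8312 -0.7187] 0.07010990132295442
row 60 [64, 65, 67, 66, 66, 65, 67, 112, 130, 129, 134, 132, 131, 131, 127, 129, 130, 133, 132, 131, 129, 125, 123, 122, 124, 125, 127, 126, 126, 125, 124, 123, 123, 123, 126, 125, 124, 127, 128, 126, 127, 129, 131, 129, 129, 127, 128, 129, 132, 135, 138, 183, 202, 199, 195, 199, 202, 203, 205, 205, 202, 198, 196, 195, 194, 192, 189, 184, 186, 191, 198, 200, 205, 205, 201, 201, 200, 201, 201, 203, 202, 202, 199, 195]
row 90 [66, 68, 68, 68, 69, 66, 67, 67, 130, 129, 130, 135, 130, 131, 128, 129, 130, 131, 130, 130, 128, 125, 124, 122, 124, 126, 124, 124, 124, 123, 122, 122, 123, 123, 124, 123, 124, 128, 127, 126, 127, 128, 128, 128, 128, 127, 127, 131, 135, 137, 136, 133, 173, 197, 197, 202, 204, 205, 204, 201, 198, 197, 194, 194, 192, 191, 186, 186, 191, 197, 200, 203, 205, 203, 202, 201, 200, 202,
[... 1610 characters left out ...]
, 128, 124, 126, 127, 126, 126, 126, 127, 126, 126, 126, 126, 126, 126, 126, 127, 127, 125, 124, 125, 123, 125, 125, 131, 137, 136, 136, 135, 134, 136, 136, 135, 135, 134, 137, 134, 135, 134]
col 330 [64, 58, 52, 50, 56, 124, 124, 123, 122, 124, 124, 125, 123, 124, 123, 125, 125, 124, 124, 125, 126, 125, 124, 126, 126, 123, 124, 125, 123, 123, 123, 124, 124, 123, 123, 126, 132, 131, 133, 133, 133, 132, 131, 132, 131, 130, 132, 132, 132, 133]
col 350 [63, 54, 53, 52, 125, 126, 125, 126, 126, 125, 126, 125, 127, 126, 127, 126, 126, 127, 126, 127, 127, 127, 128, 128, 127, 128, 127, 127, 127, 127, 127, 127, 128, 127, 128, 119, 129, 127, 127, 127, 127, 129, 126, 129, 127, 127, 127, 126, 127, 126]
```

Run:
```python
from h import *
W=cam("w8.npz"); o=[.4802,-.1931,-.1388]
L=lambda q:proj(W,np.array([o[0],o[1],.036])+Rz(o[2])@Ry(-.4)@(np.array(q)/1e3))
def at(x,z,v):
    A,B=L((x,-40,z)),L((x,-100,z)); return A[0]+(B[0]-A[0])*(v-A[1])/(B[1]-A[1])
for x in (0,5,10): print(x,[at(x,28,v).round(1) for v in (120,150,200)],"right",[at(x+50,28,v).round(1) for v in (120,150,200)])
for y in (-25,-30,-35): print(y,L((5,y,28)),L((30,y,28)),L((30,y,0)))
```

```text
0 [np.float64(214.3), np.float64(216.8), np.float64(220.9)] right [np.float64(342.8), np.float64(342.2), np.float64(341.1)]
5 [np.float64(225.6), np.float64(227.8), np.float64(231.5)] right [np.float64(357.8), np.float64(356.8), np.float64(355.2)]
10 [np.float64(237.2), np.float64(239.2), np.float64(242.4)] right [np.float64(373.2), np.float64(371.9), np.float64(369.6)]
-25 [223.0294  84.5745] [286.1506  83.3921] [319.0879  86.3907]
-30 [224.1283  99.5928] [286.5358  99.4888] [319.0645  99.9133]
-35 [225.2017 114.2634] [286.9115 115.1868] [319.0415 113.1534]
```

Board landed parallel to the ledge at x ≈ 8.5 mm, its end ≈ 32 mm from the stop. Next I push it down to the ledge with the uphill finger.

Emit:
play_rows --moves '[{"dx": 0, "dy": -0.004, "dz": 0.001, "yaw": 0, "grip": 0.18}, {"dx": 0, "dy": -0.004, "dz": 0.001, "yaw": 0, "grip": 0.18}, {"dx": 0, "dy": -0.004, "dz": 0.001, "yaw": 0, "grip": 0.18}, {"dx": 0, "dy": -0.002, "dz": 0.001, "yaw": 0, "grip": 0.18}, {"dx": 0, "dy": -0.002, "dz": 0.001, "yaw": 0, "grip": 0.18}, {"dx": 0, "dy": -0.002, "dz": 0.001, "yaw": 0, "grip": 0.18}, {"dx": 0, "dy": 0, "dz": 0, "yaw": 0, "grip": 0.18}]'

```text
time_s: 12.03
eef_pos: [0.4726, -0.3077, 0.0791]
eef_rot: [-2.369, -2.063, 0.0]
ft_force: [0.1, -0.0, 0.5]
gripper_width: 0.0699
grip_force: 0.0
```

```bash
cat > edge.py <<'E'
# board top-left edge in wrist image -> slope x of board's low side at several rows; end -> y
import sys,cv2
from h import *
from scipy.optimize import brentq
W=cam(sys.argv[1]+".npz"); g=cv2.cvtColor(cv2.imread(f"pics/{sys.argv[1]}.png"),cv2.COLOR_BGR2GRAY).astype(int); o=[.4802,-.1931,-.1388]
L=lambda q:proj(W,np.array([o[0],o[1],.036])+Rz(o[2])@Ry(-.4)@(np.array(q)/1e3))
def at(x,z,v):
    A,B=L((x,-10,z)),L((x,-100,z)); return A[0]+(B[0]-A[0])*(v-A[1])/(B[1]-A[1])
for v in (130,150,170,190):
    c=at(4,28,v); lo=int(c)-30; row=g[v,lo:lo+60]; d=row[2:]-row[:-2]; k=lo+1+int(d.argmax())
    print(v,k,d.max(),"x=",round(brentq(lambda x:at(x,28,v)-k,-30,40),1))
for u in (260,290,320):
    print("col",u,g[0:180:4,u].tolist())
print({y:L((20,y,28)).round(0).tolist() for y in (0,-10,-20,-30)})
E
python3 snap.py wrist w9; python3 edge.py w8; python3 edge.py w9
```

```text
12.0833 [ 0.4728 -0.3077  0.0792] -7.915643894633195 [ 0.0386 -0.2021  0.6353] 0.07000923261831363
130 247 59 x= 13.9
150 248 69 x= 13.8
170 249 68 x= 13.7
190 250 65 x= 13.7
col 260 [61, 61, 63, 50, 48, 135, 135, 134, 133, 133, 134, 133, 133, 132, 133, 134, 131, 132, 133, 130, 130, 129, 130, 131, 131, 131, 124, 137, 137, 137, 136, 137, 138, 136, 136, 138, 138, 137, 137, 138, 137, 136, 137, 137, 137]
col 290 [62, 62, 49, 50, 92, 129, 130, 128, 130, 130, 130, 129, 130, 128, 129, 129, 127, 129, 129, 130, 128, 129, 128, 127, 129, 128, 123, 136, 134, 135, 135, 135, 134, 134, 134, 134, 72, 73, 71, 71, 70, 69, 70, 69, 70]
col 320 [63, 57, 50, 50, 124, 124, 125, 124, 123, 124, 124, 124, 124, 124, 125, 124, 123, 124, 124, 123, 122, 122, 124, 123, 122, 122, 122, 136, 137, 134, 137, 135, 135, 135, 136, 135, 134, 135, 135, 136, 136, 135, 135, 115, 71]
{0: [256.0, -1.0], -10: [258.0, 35.0], -20: [259.0, 68.0], -30: [261.0, 100.0]}
130 289 63 x= 10.6
150 289 71 x= 10.5
170 289 52 x= 10.3
190 290 66 x= 10.5
col 260 [62, 60, 62, 62, 61, 61, 62, 64, 63, 62, 63, 63, 65, 65, 66, 65, 65, 66, 65, 65, 66, 66, 68, 67, 67, 72, 77, 79, 84, 83, 89, 90, 93, 97, 98, 160, 160, 174, 174, 173, 175, 177, 176, 177, 175]
col 290 [64, 63, 51, 50, 62, 62, 63, 62, 63, 65, 64, 65, 64, 64, 66, 65, 67, 64, 67, 67, 67, 67, 67, 68, 68, 67, 110, 138, 139, 138, 139, 138, 140, 139, 138, 137, 138, 138, 130, 130, 130, 122, 124, 122, 117]
col 320 [62, 62, 51, 52, 129, 128, 128, 130, 129, 129, 129, 128, 129, 130, 129, 128, 129, 128, 130, 129, 127, 129, 129, 129, 129, 127, 122, 139, 139, 139, 139, 138, 138, 138, 140, 138, 138, 139, 138, 138, 87, 71, 72, 71, 69]
{0: [314.0, -6.0], -10: [314.0, 31.0], -20: [314.0, 66.0], -30: [314.0, 99.0]}
```

Run:
```python
import cv2
g=cv2.cvtColor(cv2.imread("pics/w9.png"),cv2.COLOR_BGR2GRAY)
for v in (60,115,130,150,190): print(v,g[v,230:330:2].tolist())
for v in (150,): print(v,g[v,330:500:3].tolist())
from h import *
W=cam("w9.npz"); o=[.4802,-.1931,-.1388]
L=lambda q:proj(W,np.array([o[0],o[1],.036])+Rz(o[2])@Ry(-.4)@(np.array(q)/1e3)).round(0).tolist()
for y in (-15,-40): print([ (q,L(q)) for q in ((-12,y,8),(0,y,8),(0,y,0),(0,y,28),(5,y,28),(10,y,28))])
```

```text
60 [108, 108, 108, 106, 106, 108, 107, 104, 106, 107, 106, 106, 106, 105, 81, 65, 64, 64, 66, 66, 66, 67, 65, 63, 65, 65, 65, 65, 64, 66, 65, 64, 84, 130, 129, 129, 130, 131, 135, 135, 133, 132, 130, 129, 128, 128, 130, 131, 132, 133]
115 [113, 113, 111, 112, 110, 111, 111, 110, 108, 109, 109, 109, 109, 108, 108, 83, 68, 69, 68, 69, 69, 71, 125, 142, 141, 142, 142, 141, 140, 138, 138, 136, 137, 134, 138, 136, 135, 137, 138, 136, 138, 137, 137, 138, 139, 137, 138, 137, 137, 137]
130 [113, 113, 114, 112, 112, 112, 111, 112, 110, 109, 108, 108, 109, 108, 108, 94, 69, 71, 70, 69, 69, 71, 115, 141, 140, 140, 141, 68, 69, 76, 139, 136, 136, 135, 136, 136, 137, 137, 138, 137, 138, 138, 138, 138, 137, 138, 137, 138, 136, 136]
150 [114, 115, 115, 114, 115, 114, 113, 112, 112, 152, 178, 177, 176, 176, 174, 174, 71, 71, 71, 71, 72, 73, 100, 136, 141, 143, 141, 87, 71, 69, 140, 137, 136, 135, 135, 136, 137, 137, 138, 138, 138, 137, 138, 138, 138, 136, 137, 137, 136, 134]
190 [119, 118, 119, 118, 119, 119, 183, 183, 182, 182, 183, 180, 180, 178, 179, 178, 152, 76, 76, 75, 75, 76, 73, 118, 141, 143, 142, 126, 72, 72, 114, 138, 136, 136, 136, 137, 137, 137, 137, 138, 138, 138, 139, 139, 137, 122, 69, 70, 69, 68]
150 [78, 69, 73, 71, 70, 99, 136, 136, 136, 135, 136, 137, 136, 135, 136, 133, 134, 132, 131, 130, 128, 76, 75, 128, 130, 131, 131, 214, 191, 165, 172, 185, 138, 135, 131, 129, 128, 127, 131, 135, 134, 134, 133, 130, 129, 128, 127, 127, 126, 125, 121, 125, 128, 200, 201, 202, 202]
[((-12, -15, 8), [259.0, 59.0]), ((0, -15, 8), [286.0, 58.0]), ((0, -15, 0), [296.0, 60.0]), ((0, -15, 28), [259.0, 52.0]), ((5, -15, 28), [272.0, 51.0]), ((10, -15, 28), [285.0, 51.0])]
[((-12, -40, 8), [262.0, 126.0]), ((0, -40, 8), [288.0, 126.0]), ((0, -40, 0), [297.0, 125.0]), ((0, -40, 28), [262.0, 129.0]), ((5, -40, 28), [275.0, 130.0]), ((10, -40, 28), [287.0, 130.0])]
```

Emit:
play_rows --moves '[{"dx": 0, "dy": -0.001, "dz": 0.0004, "yaw": 0, "grip": 0.18}, {"dx": 0, "dy": -0.001, "dz": 0.0004, "yaw": 0, "grip": 0.18}, {"dx": 0, "dy": -0.001, "dz": 0.0004, "yaw": 0, "grip": 0.18}, {"dx": 0, "dy": -0.001, "dz": 0.0004, "yaw": 0, "grip": 0.18}, {"dx": 0, "dy": 0, "dz": 0, "yaw": 0, "grip": 0.18}]'

```text
time_s: 12.5
eef_pos: [0.4688, -0.3071, 0.0776]
eef_rot: [-2.369, -2.063, 0.0]
ft_force: [-0.6, -0.0, 0.0]
gripper_width: 0.0697
grip_force: 0.0
```

Emit:
play_rows --moves '[{"dx": 0, "dy": -0.001, "dz": 0.0004, "yaw": 0, "grip": 0.18}, {"dx": 0, "dy": 0, "dz": 0, "yaw": 0, "grip": 0.18}]'

```text
time_s: 12.67
eef_pos: [0.468, -0.307, 0.0773]
eef_rot: [2.369, 2.063, -0.0]
ft_force: [0.8, -1.1, 0.2]
gripper_width: 0.07
grip_force: 0.2
```

Emit:
play_rows --moves '[{"dx": 0, "dy": -0.001, "dz": 0.0004, "yaw": 0, "grip": 0.18}, {"dx": 0, "dy": 0, "dz": 0, "yaw": 0, "grip": 0.18}]'

```text
time_s: 12.83
eef_pos: [0.4676, -0.3071, 0.0773]
eef_rot: [2.368, 2.062, 0.001]
ft_force: [4.6, -1.2, 1.3]
gripper_width: 0.0701
grip_force: 2.2
```

Emit:
play_rows --moves '[{"dx": 0, "dy": -0.001, "dz": 0.0004, "yaw": 0, "grip": 0.18}, {"dx": 0, "dy": 0, "dz": 0, "yaw": 0, "grip": 0.18}]'

```text
time_s: 13.0
eef_pos: [0.4672, -0.3071, 0.0774]
eef_rot: [2.367, 2.061, 0.002]
ft_force: [7.7, 0.1, 3.9]
gripper_width: 0.0697
grip_force: 4.4
```

```bash
python3 snap.py wrist w10
python3 - <<'E'
import cv2
g=cv2.cvtColor(cv2.imread("pics/w10.png"),cv2.COLOR_BGR2GRAY)
for v in (60,115,130,150,190): print(v,g[v,230:330:2].tolist())
from h import *
W=cam("w10.npz"); o=[.4802,-.1931,-.1388]
L=lambda q:proj(W,np.array([o[0],o[1],.036])+Rz(o[2])@Ry(-.4)@(np.array(q)/1e3)).round(0).tolist()
for y in (-15,-40,-62): print([ (q,L(q)) for q in ((-12,y,8),(0,y,0),(0,y,28),(5,y,28))])
E
```

```text
13.05 [ 0.4672 -0.307   0.0774] -7.900416538379442 [7.7794 0.1065 3.4608] 0.06994261177008908
60 [109, 108, 108, 109, 107, 109, 106, 108, 105, 107, 106, 105, 104, 105, 103, 104, 103, 107, 103, 105, 104, 63, 62, 64, 65, 64, 63, 63, 64, 62, 63, 65, 64, 65, 65, 66, 65, 64, 63, 108, 127, 127, 128, 129, 129, 131, 132, 129, 129, 128]
115 [112, 112, 113, 112, 111, 112, 111, 110, 112, 109, 108, 109, 108, 109, 106, 108, 108, 105, 106, 107, 105, 93, 68, 79, 128, 139, 139, 139, 140, 139, 140, 137, 137, 136, 135, 134, 135, 134, 135, 135, 136, 136, 136, 136, 137, 135, 137, 136, 137, 135]
130 [113, 113, 113, 112, 112, 112, 111, 112, 111, 111, 111, 109, 110, 109, 110, 110, 108, 109, 109, 108, 107, 103, 71, 73, 124, 141, 140, 140, 121, 71, 70, 100, 137, 135, 135, 134, 136, 135, 135, 136, 137, 136, 136, 137, 137, 136, 137, 136, 135, 134]
150 [115, 114, 114, 114, 114, 115, 115, 114, 117, 156, 178, 178, 176, 177, 176, 176, 176, 175, 173, 172, 172, 174, 77, 72, 115, 141, 141, 141, 133, 71, 70, 89, 138, 136, 135, 134, 135, 135, 136, 137, 136, 136, 136, 137, 137, 138, 136, 137, 135, 134]
190 [117, 118, 117, 117, 118, 183, 183, 183, 182, 182, 182, 182, 181, 180, 180, 181, 178, 177, 179, 177, 177, 177, 141, 77, 101, 135, 141, 143, 143, 90, 74, 82, 138, 136, 135, 135, 134, 136, 137, 138, 136, 136, 137, 137, 135, 137, 136, 89, 71, 72]
[((-12, -15, 8), [272.0, 58.0]), ((0, -15, 0), [309.0, 59.0]), ((0, -15, 28), [274.0, 51.0]), ((5, -15, 28), [288.0, 50.0])]
[((-12, -40, 8), [274.0, 125.0]), ((0, -40, 0), [309.0, 125.0]), ((0, -40, 28), [277.0, 129.0]), ((5, -40, 28), [290.0, 130.0])]
[((-12, -62, 8), [276.0, 179.0]), ((0, -62, 0), [310.0, 178.0]), ((0, -62, 28), [279.0, 191.0]), ((5, -62, 28), [291.0, 192.0])]
```

Emit:
play_rows --moves '[{"dx": 0, "dy": 0.004, "dz": -0.001, "yaw": 0, "grip": 0.18}, {"dx": 0, "dy": 0.006, "dz": -0.006, "yaw": 0, "grip": 0.15}, {"dx": 0, "dy": 0.003, "dz": -0.025, "yaw": 0, "grip": 0.15}, {"dx": 0, "dy": 0.002, "dz": -0.03, "yaw": 0, "grip": 0.15}, {"dx": -0.025, "dy": 0, "dz": -0.005, "yaw": 0, "grip": 1}, {"dx": -0.03, "dy": 0, "dz": 0, "yaw": 0, "grip": 1}, {"dx": -0.03, "dy": 0, "dz": 0, "yaw": 0, "grip": 1}, {"dx": -0.03, "dy": 0, "dz": 0, "yaw": 0, "grip": 1}, {"dx": 0, "dy": 0, "dz": 0, "yaw": 0, "grip": 1}, {"dx": 0, "dy": 0, "dz": 0, "yaw": 0, "grip": 1}]'

```text
time_s: 13.88
eef_pos: [0.4645, -0.4237, 0.1431]
eef_rot: [-2.37, -2.06, 0.0]
ft_force: [-0.2, 0.3, -0.1]
gripper_width: 0.0004
grip_force: 0.0
```

```bash
cat > sl.py <<'E'
from h import *
s,x,psi=pose(); o=[.4802,-.1931,-.1388]; d=x[:2]-o[:2]
print("t",s["time_s"],"horiz",d@[np.cos(o[2]),np.sin(o[2])],"y",d@[-np.sin(o[2]),np.cos(o[2])],"z",x[2],s["ft_force"],s["gripper_width"],math.degrees(psi))
E
python3 sl.py
```

```text
t 13.8833 horiz 0.016381927744191598 y -0.23054031014519236 z 0.14314217364800816 [-0.2105  0.2643 -0.0849] 0.0004172249813633121 -8.016898303947402
```

Emit:
play_rows --moves '[{"dx": 0, "dy": 0.001, "dz": 0.03, "yaw": 0, "grip": 1}, {"dx": 0, "dy": 0, "dz": 0.025, "yaw": 0, "grip": 1}, {"dx": 0, "dy": 0, "dz": 0.016, "yaw": 0, "grip": 1}, {"dx": 0, "dy": 0, "dz": 0, "yaw": 0, "grip": 1}, {"dx": 0.008, "dy": 0, "dz": 0, "yaw": 0, "grip": 1}, {"dx": 0.004, "dy": 0, "dz": 0, "yaw": 0, "grip": 1}, {"dx": 0.003, "dy": 0, "dz": 0, "yaw": 0, "grip": 1}, {"dx": 0.003, "dy": 0, "dz": 0, "yaw": 0, "grip": 1}, {"dx": 0.003, "dy": 0, "dz": 0, "yaw": 0, "grip": 1}]'

```text
time_s: 14.63
eef_pos: [0.4696, -0.4024, 0.074]
eef_rot: [2.367, 2.061, -0.0]
ft_force: [0.3, -5.9, 4.3]
gripper_width: 0.0
grip_force: 2.9
```

```bash
python3 sl.py
```

```text
t 14.6333 horiz 0.018417855981734517 y -0.20880608578563173 z 0.07401867379186791 [ 0.2941 -5.8502  4.3029] 4.739559307892192e-05 -7.896035847205438
```

Emit:
play_rows --moves '[{"dx": 0, "dy": 0, "dz": -0.003, "yaw": 0, "grip": 1}, {"dx": 0, "dy": 0, "dz": 0, "yaw": 0, "grip": 1}]'

```text
time_s: 14.8
eef_pos: [0.4691, -0.402, 0.0763]
eef_rot: [2.369, 2.063, 0.0]
ft_force: [0.0, 0.2, -0.5]
gripper_width: -0.0005
grip_force: 0.0
```

Emit:
play_rows --moves '[{"dx": 0.003, "dy": 0, "dz": 0, "yaw": 0, "grip": 1}, {"dx": 0.003, "dy": 0, "dz": 0, "yaw": 0, "grip": 1}, {"dx": 0.003, "dy": 0, "dz": 0, "yaw": 0, "grip": 1}, {"dx": 0, "dy": 0, "dz": 0, "yaw": 0, "grip": 1}]'

```text
time_s: 15.13
eef_pos: [0.4704, -0.3932, 0.0759]
eef_rot: [2.368, 2.062, -0.0]
ft_force: [0.9, -3.0, 0.9]
gripper_width: -0.0
grip_force: 1.1
```

```bash
python3 sl.py; python3 snap.py top t11; python3 snap.py wrist w11
python3 - <<'E'
import cv2
g=cv2.cvtColor(cv2.imread("pics/w11.png"),cv2.COLOR_BGR2GRAY)
for v in (20,60,100,150,200): print(v,g[v,180:400:4].tolist())
from h import *
W=cam("w11.npz"); o=[.4802,-.1931,-.1388]
L=lambda q:proj(W,np.array([o[0],o[1],.036])+Rz(o[2])@Ry(-.4)@(np.array(q)/1e3)).round(0).tolist()
for y in (-120,-160,-195): print([ (q,L(q)) for q in ((0,y,28),(50,y,28),(25,y,28))])
E
```

```text
t 15.1333 horiz 0.01795311618820893 y -0.19952373311069455 z 0.07594324538987648 [ 0.9177 -2.9763  0.9275] -4.339871050107799e-05 -7.909624476392811
15.1833 [ 0.4703 -0.3932  0.0758] -7.905268479358575 [ 0.5959 -2.6687  1.2932] -7.322472254725368e-05
15.2333 [ 0.4702 -0.3932  0.0756] -7.911676702201228 [-0.4813 -2.4416  3.0169] -0.00010145686019470422
20 [113, 113, 111, 111, 113, 113, 114, 112, 113, 111, 110, 109, 139, 139, 67, 74, 134, 131, 134, 136, 136, 136, 136, 135, 135, 133, 133, 133, 133, 135, 132, 135, 136, 134, 136, 135, 134, 133, 133, 132, 132, 130, 128, 69, 68, 127, 127, 129, 136, 129, 126, 127, 155, 186, 193]
60 [188, 186, 186, 185, 182, 114, 115, 115, 114, 114, 114, 113, 119, 140, 120, 69, 135, 133, 132, 134, 137, 136, 136, 136, 136, 136, 131, 133, 134, 134, 133, 135, 134, 135, 134, 135, 135, 134, 133, 133, 131, 128, 113, 72, 109, 127, 126, 134, 137, 128, 125, 131, 139, 186, 207]
100 [119, 118, 119, 117, 116, 117, 115, 115, 115, 116, 114, 115, 116, 137, 137, 70, 88, 133, 131, 135, 135, 137, 138, 136, 135, 134, 132, 132, 133, 133, 134, 134, 135, 136, 135, 135, 135, 135, 1
[... 234 characters left out ...]
, 133, 134, 136, 136, 135, 135, 134, 132, 132, 130, 131, 129, 72, 106, 127, 127, 131, 132, 126, 127, 131, 132, 128, 135, 137]
200 [184, 184, 171, 138, 120, 154, 186, 187, 186, 188, 187, 187, 185, 187, 127, 139, 102, 78, 133, 131, 133, 136, 136, 135, 135, 99, 72, 68, 69, 70, 71, 70, 71, 121, 133, 135, 133, 132, 128, 129, 128, 94, 71, 127, 125, 126, 135, 124, 124, 128, 129, 126, 130, 132, 134]
[((0, -120, 28), [232.0, 115.0]), ((50, -120, 28), [375.0, 117.0]), ((25, -120, 28), [298.0, 116.0])]
[((0, -160, 28), [240.0, 226.0]), ((50, -160, 28), [369.0, 244.0]), ((25, -160, 28), [300.0, 235.0])]
[((0, -195, 28), [246.0, 309.0]), ((50, -195, 28), [365.0, 336.0]), ((25, -195, 28), [301.0, 321.0])]
```

Emit:
play_rows --moves '[{"dx": 0.003, "dy": 0, "dz": -0.001, "yaw": 0, "grip": 1}, {"dx": 0.003, "dy": 0, "dz": 0, "yaw": 0, "grip": 1}, {"dx": 0.003, "dy": 0, "dz": 0, "yaw": 0, "grip": 1}, {"dx": 0.003, "dy": 0, "dz": 0, "yaw": 0, "grip": 1}, {"dx": 0.002, "dy": 0, "dz": 0, "yaw": 0, "grip": 1}, {"dx": 0.001, "dy": 0, "dz": 0, "yaw": 0, "grip": 1}, {"dx": 0, "dy": 0, "dz": 0, "yaw": 0, "grip": 1}]'

```text
time_s: 15.82
eef_pos: [0.4723, -0.3779, 0.0764]
eef_rot: [-2.369, -2.063, -0.0]
ft_force: [0.7, -0.2, 0.7]
gripper_width: 0.0
grip_force: 0.0
```

Emit:
play_rows --moves '[{"dx": 0.001, "dy": 0, "dz": 0, "yaw": 0, "grip": 1}, {"dx": 0.001, "dy": 0, "dz": 0, "yaw": 0, "grip": 1}, {"dx": 0, "dy": 0, "dz": 0, "yaw": 0, "grip": 1}]'

```text
time_s: 16.07
eef_pos: [0.4725, -0.3762, 0.0764]
eef_rot: [-2.369, -2.063, 0.0]
ft_force: [-0.6, -0.5, -0.2]
gripper_width: 0.0
grip_force: 0.1
```

Emit:
play_rows --moves '[{"dx": 0.001, "dy": 0, "dz": 0, "yaw": 0, "grip": 1}, {"dx": 0, "dy": 0, "dz": 0, "yaw": 0, "grip": 1}]'

```text
time_s: 16.23
eef_pos: [0.4726, -0.3752, 0.0765]
eef_rot: [-2.369, -2.063, 0.0]
ft_force: [0.3, -0.1, -0.4]
gripper_width: -0.0001
grip_force: 0.2
```

```bash
python3 sl.py
```

```text
t 16.2333 horiz 0.017709855456796483 y -0.18139855694096052 z 0.07646396886831917 [ 0.2919 -0.1304 -0.3593] -0.00010037320450595129 -7.907027356138166
```

Emit:
play_rows --moves '[{"dx": 0.001, "dy": 0, "dz": 0, "yaw": 0, "grip": 1}, {"dx": 0.001, "dy": 0, "dz": 0, "yaw": 0, "grip": 1}, {"dx": 0, "dy": 0, "dz": 0, "yaw": 0, "grip": 1}]'

```text
time_s: 16.48
eef_pos: [0.4729, -0.3741, 0.0768]
eef_rot: [2.368, 2.062, -0.001]
ft_force: [-1.4, -6.7, 0.2]
gripper_width: -0.0002
grip_force: 3.8
```

Emit:
play_rows --moves '[{"dx": 0.001, "dy": 0, "dz": 0, "yaw": 0, "grip": 1}, {"dx": 0, "dy": 0, "dz": 0, "yaw": 0, "grip": 1}]'

```text
time_s: 16.65
eef_pos: [0.4729, -0.374, 0.0771]
eef_rot: [2.367, 2.06, -0.003]
ft_force: [-3.2, -13.8, 0.2]
gripper_width: -0.0002
grip_force: 6.8
```

Emit:
play_rows --moves '[{"dx": -0.003, "dy": 0, "dz": 0, "yaw": 0, "grip": 1}, {"dx": -0.012, "dy": 0, "dz": -0.005, "yaw": 0, "grip": 1}, {"dx": -0.005, "dy": 0, "dz": -0.03, "yaw": 0, "grip": 1}, {"dx": 0, "dy": 0, "dz": -0.04, "yaw": 0, "grip": 1}, {"dx": 0.01, "dy": 0, "dz": -0.03, "yaw": 0, "grip": 0.5}, {"dx": 0.03, "dy": 0, "dz": 0, "yaw": 0, "grip": 0.18}, {"dx": 0.03, "dy": 0, "dz": 0, "yaw": 0, "grip": 0.18}, {"dx": 0.02, "dy": 0, "dz": 0, "yaw": 0, "grip": 0.18}, {"dx": 0, "dy": 0, "dz": 0, "yaw": 0, "grip": 0.18}, {"dx": 0, "dy": 0, "dz": 0, "yaw": 0, "grip": 0.18}]'

```text
time_s: 17.48
eef_pos: [0.483, -0.3027, 0.1821]
eef_rot: [2.367, 2.064, 0.0]
ft_force: [0.4, 0.0, 0.7]
gripper_width: 0.0698
grip_force: 0.0
```

```bash
python3 sl.py; python3 snap.py wrist w12; python3 snap.py scene s12
python3 - <<'E'
import cv2,numpy as np
from h import *
a=cv2.imread("pics/w12.png");s=cv2.imread("pics/s12.png")
W=cam("w12.npz"); o=[.4802,-.1931,-.1388]
L=lambda q:proj(W,np.array([o[0],o[1],.036])+Rz(o[2])@Ry(-.4)@(np.array(q)/1e3)).round(1).tolist()
print([(q,L(q)) for q in ((0,0,28),(50,0,28),(0,-100,28),(50,-100,28),(0,0,8),(-12,0,8),(-12,-100,8),(70,0,14))])
a=cv2.resize(a[0:250,180:430],(600,600),interpolation=cv2.INTER_CUBIC)
s1=cv2.resize(s[165:255,95:225],(200,138),interpolation=cv2.INTER_CUBIC); s2=cv2.resize(s[225:325,355:475],(200,167),interpolation=cv2.INTER_CUBIC)
p=np.zeros((600,200,3),np.uint8); p[:138]=s1; p[150:317]=s2
cv2.imwrite("pics/m4.png",np.hstack([a,p]))
E
```

```text
t 17.4833 horiz 0.017954128172865 y -0.10819978490356254 z 0.18211417836934202 [0.444  0.0197 0.684 ] 0.0698076460445369 -7.825277516828899
17.5333 [ 0.4829 -0.3035  0.182 ] -7.879555237994871 [-0.3203  0.4064 -0.9751] 0.07003630866212034
17.5833 [ 0.4827 -0.3038  0.1817] -7.9215409927372376 [0.722  0.2017 0.2022] 0.07002709512267762
[((0, 0, 28), [267.3, 56.9]), ((50, 0, 28), [349.8, 53.1]), ((0, -100, 28), [273.4, 222.8]), ((50, -100, 28), [345.1, 232.3]), ((0, 0, 8), [283.5, 60.2]), ((-12, 0, 8), [266.6, 60.9]), ((-12, -100, 8), [272.3, 213.4]), ((70, 0, 14), [393.1, 54.3])]
```

View pics/m4.png

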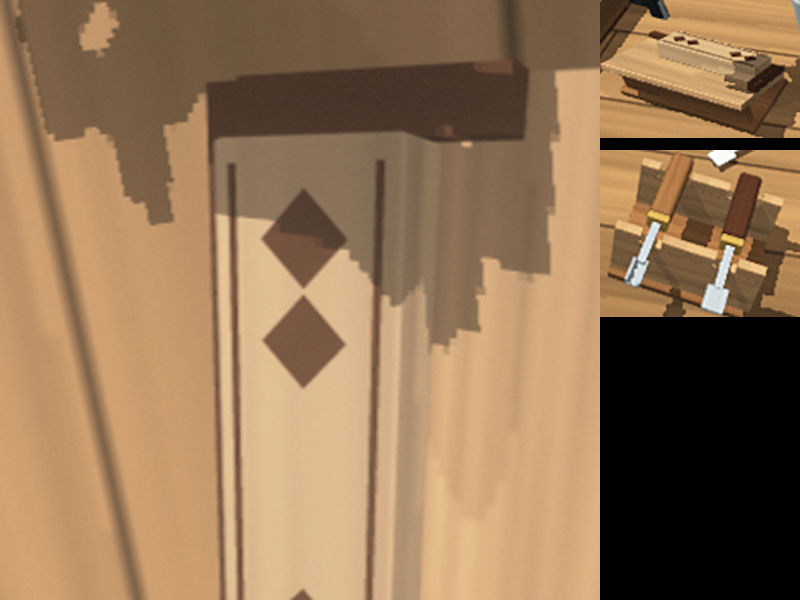

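Board sits in the corner, pattern up, with its end on the stop. The top-left corner at panel (214,137) suggests the leading end is about 1 mm off the ledge, so I'll nudge it down near that end.

Emit:
play_rows --moves '[{"dx": 0.03, "dy": 0, "dz": 0.02, "yaw": 0, "grip": 0.18}, {"dx": 0.028, "dy": 0, "dz": 0.03, "yaw": 0, "grip": 0.18}, {"dx": 0, "dy": 0, "dz": 0.03, "yaw": 0, "grip": 0.18}, {"dx": 0, "dy": 0, "dz": 0.017, "yaw": 0, "grip": 0.18}, {"dx": 0, "dy": -0.004, "dz": 0.002, "yaw": 0, "grip": 0.18}, {"dx": 0, "dy": -0.004, "dz": 0.001, "yaw": 0, "grip": 0.18}, {"dx": 0, "dy": -0.003, "dz": 0.001, "yaw": 0, "grip": 0.18}, {"dx": 0, "dy": -0.001, "dz": 0, "yaw": 0, "grip": 0.18}, {"dx": 0, "dy": -0.001, "dz": 0, "yaw": 0, "grip": 0.18}, {"dx": 0, "dy": 0, "dz": 0, "yaw": 0, "grip": 0.18}]'

```text
time_s: 18.42
eef_pos: [0.478, -0.2442, 0.0815]
eef_rot: [2.369, 2.062, 0.001]
ft_force: [-0.2, -0.5, -0.4]
gripper_width: 0.0698
grip_force: 0.0
```

```bash
python3 sl.py
```

```text
t 18.4167 horiz 0.00485013583409099 y -0.05088502771745213 z 0.08145284786109061 [-0.1741 -0.4914 -0.4309] 0.06977106214260842 -7.928385279244441
```

Emit:
play_rows --moves '[{"dx": 0, "dy": 0, "dz": 0.004, "yaw": 0, "grip": 0.18}, {"dx": 0, "dy": -0.001, "dz": 0, "yaw": 0, "grip": 0.18}, {"dx": 0, "dy": -0.001, "dz": 0, "yaw": 0, "grip": 0.18}, {"dx": 0, "dy": 0, "dz": 0, "yaw": 0, "grip": 0.18}]'

```text
time_s: 18.75
eef_pos: [0.4769, -0.2439, 0.0773]
eef_rot: [2.367, 2.061, 0.002]
ft_force: [5.4, -1.4, 3.2]
gripper_width: 0.0698
grip_force: 3.1
```

Emit:
play_rows --moves '[{"dx": 0, "dy": -0.001, "dz": 0, "yaw": 0, "grip": 0.18}, {"dx": 0, "dy": 0, "dz": 0, "yaw": 0, "grip": 0.18}]'

```text
time_s: 18.92
eef_pos: [0.4764, -0.2438, 0.0776]
eef_rot: [2.366, 2.06, 0.003]
ft_force: [8.9, -1.3, 3.5]
gripper_width: 0.07
grip_force: 4.6
```

Emit:
play_rows --moves '[{"dx": 0, "dy": 0.004, "dz": -0.001, "yaw": 0, "grip": 0.18}, {"dx": 0, "dy": 0.006, "dz": -0.006, "yaw": 0, "grip": 0.15}, {"dx": 0, "dy": 0.004, "dz": -0.03, "yaw": 0, "grip": 0.15}, {"dx": -0.03, "dy": 0, "dz": -0.03, "yaw": 0, "grip": 0.15}, {"dx": -0.028, "dy": 0, "dz": -0.038, "yaw": 0, "grip": 0.18}, {"dx": 0, "dy": 0, "dz": 0, "yaw": 0, "grip": 0.18}, {"dx": 0, "dy": 0, "dz": 0, "yaw": 0, "grip": 0.18}, {"dx": 0, "dy": 0, "dz": 0, "yaw": 0, "grip": 0.18}]'

```text
time_s: 19.58
eef_pos: [0.4811, -0.2985, 0.1758]
eef_rot: [-2.369, -2.062, 0.0]
ft_force: [0.7, 0.5, -1.3]
gripper_width: 0.07
grip_force: 0.0
```

```bash
python3 snap.py wrist w13
python3 - <<'E'
import cv2
from h import *
for n in ("w12","w13"):
    W=cam(n+".npz"); o=[.4802,-.1931,-.1388]; g=cv2.cvtColor(cv2.imread(f"pics/{n}.png"),cv2.COLOR_BGR2GRAY).astype(int)
    L=lambda q:proj(W,np.array([o[0],o[1],.036])+Rz(o[2])@Ry(-.4)@(np.array(q)/1e3))
    print(n)
    for y in (-5,-15,-30,-60,-90):
        p=L((0,y,28)); l=L((-12,y,8)); v=int(round(p[1])); c=int(p[0]); print(y,p.round(1),l.round(1)[0],c-8,g[v,c-8:c+14].tolist())
    p=L((25,0,28)); u=int(p[0]); print("end",p.round(1),int(p[1])-12,g[int(p[1])-12:int(p[1])+10,u].tolist(), g[int(p[1])-12:int(p[1])+10,u-20].tolist())
E
```

```text
19.6333 [ 0.481  -0.2981  0.1753] -7.888449276218229 [ 0.4366 -0.5928 -0.165 ] 0.06998118463578386
w12
-5 [267.7  66.3] 267.0 259 [150, 151, 151, 151, 153, 152, 152, 122, 73, 74, 103, 123, 125, 124, 124, 125, 124, 124, 123, 123, 121, 120]
-15 [268.3  84.8] 267.6 260 [153, 152, 152, 152, 151, 153, 146, 114, 89, 101, 118, 127, 127, 127, 118, 91, 67, 68, 102, 123, 121, 121]
-30 [269.3 111.5] 268.5 261 [154, 154, 156, 154, 155, 152, 138, 108, 95, 141, 189, 201, 199, 200, 165, 105, 94, 120, 174, 194, 192, 191]
-60 [271.1 161.8] 270.2 263 [160, 161, 158, 159, 158, 158, 129, 97, 127, 182, 200, 199, 197, 175, 122, 96, 124, 174, 194, 192, 191, 190]
-90 [272.8 208.1] 271.8 264 [163, 163, 162, 162, 164, 162, 138, 104, 113, 166, 195, 198, 197, 174, 121, 99, 122, 172, 192, 191, 188, 190]
end [306.8  55.1] 43 [60, 58, 57, 60, 57, 59, 60, 59, 62, 61, 60, 60, 70, 105, 118, 119, 119, 117, 118, 117, 119, 117] [57, 57, 59, 57, 58, 59, 59, 63, 60, 63, 59, 62, 64, 82, 116, 122, 120, 120, 118, 120, 120, 120]
w13
-5 [271.1  73.1] 270.2 263 [150, 150, 152, 153, 151, 153, 123, 75, 68, 93, 117, 125, 124, 124, 123, 122, 120, 121, 121, 121, 120, 119]
-15 [271.8  91.9] 270.8 263 [150, 150, 152, 152, 151, 153, 148, 119, 88, 94, 111, 123, 124, 125, 125, 101, 70, 64, 79, 107, 121, 120]
-30 [272.7 119. ] 271.7 264 [153, 153, 154, 152, 152, 152, 138, 107, 89, 129, 180, 199, 198, 199, 184, 132, 88, 87, 153, 190, 191, 191]
-60 [274.6 169.9] 273.4 266 [158, 158, 158, 157, 157, 155, 126, 95, 114, 166, 195, 199, 197, 183, 134, 94, 95, 160, 193, 191, 189, 190]
-90 [276.2 216.8] 274.9 268 [164, 162, 162, 162, 163, 138, 104, 108, 157, 190, 198, 198, 183, 135, 95, 104, 163, 192, 191, 189, 190, 190]
end [311.2  61.9] 49 [56, 56, 58, 59, 57, 59, 59, 59, 58, 59, 60, 59, 65, 103, 117, 117, 117, 117, 117, 116, 116, 118] [60, 57, 59, 59, 59, 56, 60, 60, 60, 61, 60, 60, 63, 78, 119, 121, 120, 119, 120, 120, 119, 119]
```

```bash
python3 -c "
from plant import job_done; print(job_done())"
```

```text
the job is handed in; nothing more can be done
None
```

The job is handed in, but I was not told how it was judged. The gouge lies in the free place beside the chisel, pointing the same way. The board sits pattern up against the ledge and the end stop; the leading end may still be about 0.5 mm off the ledge, within what I could measure. It took 19.6 s of the 54 s allowed, and the arm was not driven against the chisel, mallet, tin or stone.

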